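Unload the gel rocker

ROBOT

A 6-joint arm with a two-finger parallel gripper is mounted at the origin on the work surface. World frame = base frame: x ahead of the robot, y to its left, z up, the work surface at z = 0. Lengths are in mm, angles in rad, forces in N, time in s.
With the tool pointing down it reaches from about 325 to 1000 mm from the base axis. Payload 5.1 kg.
Tool frame: the origin (TCP) lies on the front face of the gripper's body, between the roots of the fingers; the fingertips stand 73 mm ahead of it and the grasp point (between the pads) lies 54 mm ahead of it; y points along the fingers, z is the direction in which the jaws open and shut, and the axes are right-handed (so a half turn about y gives the same grasp; the last joint's range is limited). The gripper opens to 85 mm and grips with 20 to 120 N. Pads are 22 mm wide; open, the fingers measure 114 mm over their backs; the gripper's body (76 mm by 85 mm) begins 54 mm behind the grasp point. The pads swing forward as they close: fully open they stand 13 mm farther back than shut.
Start: joints at [-1.335, 0.124, 1.65, -0, 1.367, -0.083], TCP at [203.695, -617.247, 303.922] pointing down, gripper open.
Joint ranges: [-2.61, 2.61], [-1.02, 2.33], [0.03, 2.71], [-1.35, 4.49], [0.32, 2.68], [-2.91, 2.91]. Speed limits (rad/s): [2.57, 2.57, 3.14, 3.14, 3.14, 3.14].

INTERFACE

Orientations are given as a rotation vector (axis times angle).
In Python, from station import bot gives the robot as it stands.
- The arm moves only by the tool carry_out, never from a script. Its argument "motion" is a list that holds one entry, the list of rows, each a list of 4 numbers: the shift along the world's x, y, z normalised to -1 to 1, where 1 is 200 mm, then the turn about the world's z normalised to -1 to 1, where 1 is 90 degrees. A call has 1 to 10 rows; each row is the pose to reach, as a shift and turn from the pose measured when the call began; what a row does not reach only later rows make up. A row lasts 1/10 s, in which the tool goes at most 50 mm and 8.59 degrees, less where a joint would pass 70% of its speed; a pose out of reach is approached as far as the arm can. A call with a number of a shift or a turn outside -1 to 1 is refused whole. A call with a gripper value outside its range is refused whole. "hand" is the opening, from 0 (shut) to 1 (fully open), set as the call begins (left out, the last holds). The fingers move at their own pace and stop on an object; "grip_force" is the grip in N (left out, the last holds). Time passes only in rows, so rows that repeat a pose let the fingers close. It gives the time, the measured TCP pose, the force and the opening at its end, in the units of the state.
- bot.get_obs(): the state, without advancing time (a new reading comes with each control period).
- bot.capture(name): name is "side" or "top" or "wrist"; returns a dict with "image" (384x512x3 uint8, red, green, blue), "fov_y" (degrees; the focal length in pixels is half the picture's height over the tangent of half this angle, whatever the lens; pixels are square), "cx", "cy" (the principal point, pixels), "extrinsics" (4x4, takes a point from camera to world coordinates); the wrist camera has in their place "hand_eye" (4x4, takes a point from camera to tool coordinates, whose origin is the TCP and whose axes are the tool frame's). Camera axes: x right, y up, looking along -z (the intrinsics and any distortion apply to the point x, -y, -z); pixel columns grow to the right and rows downward; lengths in mm; the calibration is good to about 2 mm. A picture is of the moment at which its call begins: read the wrist's pose just before it. There is no depth.
- bot.close_job(): hands the job in, once; it reports no verdict.
Trained networks look in a picture, given as the dict that the camera call returned (one of the last four; its "shot" number tells which), for a name from the list of things; names that differ only in an ending like _2 or _b are one class to them, and where a whole thing is asked for, a point or a joint stands for the part that bears it (a point fixed in the world has none). Each returns a list of dicts, best first, with "conf" (0 to 1); they miss things now and then, are a little off and sometimes report something else, mostly with a low value. They report only what shows in the picture. A call takes as long as a camera call. They do not tell look-alikes from the thing itself.
- bot.trace(target, picture): "pixels" (384x512 bool, what is visible of it) and "extent" ([centre column, centre row, width, height] in pixels, round what is visible of it).
The state is a dict: "time_s": time; "joint_pos": joint angles; "qvel": joint speeds; "joint_efforts": joint torques, N m; "eef_pos": TCP position; "ee_rot": TCP orientation; "contact_force": force on the tool from outside, world axes, zero at the start; "moment": the same for the moment, N m; "opening": finger opening in mm.
Only numpy, scipy, OpenCV 4.12 (cv2) and the standard library are available. Lean on these libraries where they do the work, as an engineer would, in place of code of your own. Each camera call takes 0.05 s, during which the arm holds its last target.

TASK

The wash is over: unload the rocker. With the red key, never your fingers, turn the screw of each yellow hold-down clip anticlockwise until its bar lies fully in the gap and frees the lifters; then hang every blue gel lifter by its eye on a plain hook of the draining rack, one to a hook, and the key by its eye on the hook with the red collar. Leave the other things on the bench where they are.

Things in the scene. Friction and masses are not known exactly. Their poses are not given: they have to be found in the camera images.
- rocker: white gel rocker (shaker), standing still: casing 250 x 130 mm, platform 250 (its x) x 145 mm (its y), its top 100 mm above the bench, with a 6 mm high rim on three sides, open to the right (-y); origin on the bench under its centre; x away from the control panel, y to the left. Screw axis of clip_a at x -41, y +30 mm, of clip_b at x +41, y -15 mm
- clip_a (a joint): nearer hold-down clip of the rocker (by the control panel): 0 = clamped, its yellow bar lies across the lifters on both sides; grows anticlockwise from above; hard stop at 1.65; at 1.57 the bar lies in the 32 mm gap between the lifters and they lift straight out. Starts at 0 to 0.2, stays where it is left, turns with about 0.12 N m
- clip_b (a joint): farther hold-down clip of the rocker (away from the control panel): 0 = clamped, its yellow bar lies across the lifters on both sides; grows anticlockwise from above; hard stop at 1.65; at 1.57 the bar lies in the 32 mm gap between the lifters and they lift straight out. Starts at 0 to 0.2, stays where it is left, turns with about 0.12 N m
- clip_a_bar: turning part of clip_a; origin on the screw axis at the platform's top; x along its yellow bar (52 x 12 mm, 1.5 mm above the lifters). It crosses a round steel post, 26 mm across, whose top is a shoulder 16 mm above the platform; on that the dark square screw head, 16 x 16 mm, sides along x and y, rising to 27 mm and then tapering to 10 mm square at 33 mm
- clip_b_bar: turning part of clip_b; origin on the screw axis at the platform's top; x along its yellow bar (52 x 12 mm, 1.5 mm above the lifters). It crosses a round steel post, 26 mm across, whose top is a shoulder 16 mm above the platform; on that the dark square screw head, 16 x 16 mm, sides along x and y, rising to 27 mm and then tapering to 10 mm square at 33 mm
- key: red flat clip key, 10 mm thick, both faces alike, 170 mm long, 120 g, starts flat on the bench. Origin under the middle of its 24 mm wide handle (x -52 to +48 mm); at x -70 a 36 mm square end with an 18.5 mm square hole right through (sides along x, y) that fits over the screw heads until the key rests on the shoulder; at x +65 a 34 mm square end with the round hanging eye, 18 mm across
- key_eye (a point): centre of the key's hanging eye, at half its thickness
- rack: open draining rack of aluminium: two end posts, 310 mm apart, a 20 mm rail with its top 235 mm above the bench, a lower bar 85 mm up, and a white drip tray 10 mm high that reaches 80 mm out in front; origin on the bench under the middle of the rail's front face; x into the rail (hooks point to -x), y along it. Hooks every 70 mm at y +105 (hook1), +35 (hook2), -35 (hook3), -105 mm (key_hook)
- lifter1: blue slotted gel lifter, 6 mm thick, both faces alike, 207 mm long, 70 g. Origin under its 24 mm wide handle (x -45 to +23 mm); blade 50 mm wide from x -45 to -150; at x +40 a 34 mm square end with the round hanging eye, 18 mm across. Starts flat on the platform, blade under the clips, handle sticking out over the rocker's right (-y) edge. Two or three of the lifters are there
- lifter1_eye (a point): centre of that lifter's hanging eye, at half its thickness
- lifter2: blue slotted gel lifter, 6 mm thick, both faces alike, 207 mm long, 70 g. Origin under its 24 mm wide handle (x -45 to +23 mm); blade 50 mm wide from x -45 to -150; at x +40 a 34 mm square end with the round hanging eye, 18 mm across. Starts flat on the platform, blade under the clips, handle sticking out over the rocker's right (-y) edge. Two or three of the lifters are there
- lifter2_eye (a point): centre of that lifter's hanging eye, at half its thickness
- lifter3: blue slotted gel lifter, 6 mm thick, both faces alike, 207 mm long, 70 g. Origin under its 24 mm wide handle (x -45 to +23 mm); blade 50 mm wide from x -45 to -150; at x +40 a 34 mm square end with the round hanging eye, 18 mm across. Starts flat on the platform, blade under the clips, handle sticking out over the rocker's right (-y) edge. Two or three of the lifters are there
- lifter3_eye (a point): centre of that lifter's hanging eye, at half its thickness
- hook1 (a point): first of the rack's four hooks: middle of its level arm's centre line, 225 mm above the bench. 6 mm steel wire: the arm comes 40 mm straight out of the rail, then turns straight up; its end is 20 mm farther from the rail and 29 mm higher than this point. Axes as the rack's
- hook2 (a point): second of the rack's four hooks: middle of its level arm's centre line, 225 mm above the bench. 6 mm steel wire: the arm comes 40 mm straight out of the rail, then turns straight up; its end is 20 mm farther from the rail and 29 mm higher than this point. Axes as the rack's
- hook3 (a point): third of the rack's four hooks: middle of its level arm's centre line, 225 mm above the bench. 6 mm steel wire: the arm comes 40 mm straight out of the rail, then turns straight up; its end is 20 mm farther from the rail and 29 mm higher than this point. Axes as the rack's
- key_hook (a point): the last of the rack's four hooks: middle of its level arm's centre line, 225 mm above the bench. 6 mm steel wire: the arm comes 40 mm straight out of the rail, then turns straight up; its end is 20 mm farther from the rail and 29 mm higher than this point. Axes as the rack's. It alone has a red collar at the rail: it is the key's own hook
- bottle: white jar with a red cap, 80 mm across, 170 mm high; origin under its middle; a bystander
- tip_box: yellow pipette tip box, 85 x 120 x 62 mm; origin under its middle; a bystander
- comb: green gel comb, 110 mm long, lying flat; origin under its middle; a bystander
- beaker: glass beaker, 70 mm across, 90 mm high; origin under its middle; a bystander
- timer: white bench timer, 60 x 70 x 20 mm; origin under its middle; a bystander
- tube_rack: orange tube rack, 90 x 160 mm, 75 mm high with its tubes; origin under its middle; a bystander
Mind the look-alikes: they are no part of the job. There is more than one size of the key; the one meant has the size given above.

How it is judged (in metres and radians):
On the way:
1. both hold-down clips are turned clear of the lifters (value of joint each of clip_a, clip_b above 1.35 rad), for 0.2 s.
At the end, for the whole second after the job is handed in: Both clips turned past 1.35 rad; each lifter hangs at rest by its eye on its own hook of hook1-3, the key on key_hook: eye centre within 10 mm sideways of the arm, from 16 mm below to 5 mm above its centre line, between rail and upturn, within 0.35 rad of upright, eye up (all of step 1 and x of key_eye in the frame of key_hook between -0.022 and 0.022 m and y of key_eye in the frame of key_hook between -0.01 and 0.01 m and z of key_eye in the frame of key_hook between -0.016 and 0.005 m and angle between each of key, lifter1, lifter2, lifter3's own x axis and vertical below 0.35 rad and linear speed of each of key, lifter1, lifter2, lifter3 below 0.05 m/s and ((x of lifter1_eye in the frame of hook1 between -0.022 and 0.022 m and y of lifter1_eye in the frame of hook1 between -0.01 and 0.01 m and z of lifter1_eye in the frame of hook1 between -0.016 and 0.005 m) or (x of lifter1_eye in the frame of hook2 between -0.022 and 0.022 m and y of lifter1_eye in the frame of hook2 between -0.01 and 0.01 m and z of lifter1_eye in the frame of hook2 between -0.016 and 0.005 m) or (x of lifter1_eye in the frame of hook3 between -0.022 and 0.022 m and y of lifter1_eye in the frame of hook3 between -0.01 and 0.01 m and z of lifter1_eye in the frame of hook3 between -0.016 and 0.005 m)) and ((x of lifter2_eye in the frame of hook1 between -0.022 and 0.022 m and y of lifter2_eye in the frame of hook1 between -0.01 and 0.01 m and z of lifter2_eye in the frame of hook1 between -0.016 and 0.005 m) or (x of lifter2_eye in the frame of hook2 between -0.022 and 0.022 m and y of lifter2_eye in the frame of hook2 between -0.01 and 0.01 m and z of lifter2_eye in the frame of hook2 between -0.016 and 0.005 m) or (x of lifter2_eye in the frame of hook3 between -0.022 and 0.022 m and y of lifter2_eye in the frame of hook3 between -0.01 and 0.01 m and z of lifter2_eye in the frame of hook3 between -0.016 and 0.005 m)) and ((x of lifter3_eye in the frame of hook1 between -0.022 and 0.022 m and y of lifter3_eye in the frame of hook1 between -0.01 and 0.01 m and z of lifter3_eye in the frame of hook1 between -0.016 and 0.005 m) or (x of lifter3_eye in the frame of hook2 between -0.022 and 0.022 m and y of lifter3_eye in the frame of hook2 between -0.01 and 0.01 m and z of lifter3_eye in the frame of hook2 between -0.016 and 0.005 m) or (x of lifter3_eye in the frame of hook3 between -0.022 and 0.022 m and y of lifter3_eye in the frame of hook3 between -0.01 and 0.01 m and z of lifter3_eye in the frame of hook3 between -0.016 and 0.005 m)) and distance between lifter1_eye and lifter2_eye above 0.05 m and distance between each of lifter1_eye, lifter2_eye and lifter3_eye above 0.05 m); the robot touches nothing.
It fails at once if a clip is pushed with the fingers or the arm instead of the key (contact force between any of the fingers, the arm and clip_a_bar above 3 N or contact force between any of the fingers, the arm and clip_b_bar above 3 N).
It fails at once if another thing on the bench is shoved more than 50 mm from its place (distance of any of bottle, tip_box, comb, beaker, timer, tube_rack from where it was at the start of the episode above 0.05 m).
Of lifter1, lifter2, lifter3 only 2 to 3 are there at a start; the rules pass over those that are not, and their reading is None.
At some moment in a run one of key, lifter1, lifter2, lifter3 may be knocked a few centimetres aside while the robot is not near it.
Once in a run the grip may slacken for a moment while it holds something.
It also fails if it takes over 210 s, if anything falls off the work surface, if the arm or the gripper's body presses on something with over 40 N, if the wrist force passes 120 N, or if a joint passes its speed limit or range.

## Working session

There is one attempt and no reset: what is moved stays moved. The work goes in short steps, Python scripts to look and compute and a tool call to move; the robot and the scene stay as the last step left them, time stands still between calls to the robot, and variables do not carry over. Pictures are saved under pics/ and viewed, and the job is handed in when it is done.

Besides the shell and the picture viewer there is one more tool, called after "Request:" as name([rows], argument=value, ...), one row to a line, values as JSON. carry_out: Moves the arm, as the interface text tells. Its arguments: {"type":"object","properties":{"motion":{"type":"array","items":{"type":"array","items":{"type":"array","items":{"type":"number"}}}},"hand":{"type":"number"},"grip_force":{"type":"number"}},"required":["motion"]}

```bash
ls; mkdir -p pics; python3 - <<'E'
from station import bot
import cv2
o=bot.get_obs()
for k,v in o.items(): print(k,v)
for n in ["side","top","wrist"]:
    c=bot.capture(n); print(n,{k:v for k,v in c.items() if k!="image"})
    cv2.imwrite(f"pics/{n}0.png",c["image"][...,::-1])
E
```

```text
pics
time_s 0.0
joint_pos [-1.33464409e+00  1.24504414e-01  1.65165721e+00  2.72541087e-05
  1.36749171e+00 -8.25900758e-02]
qvel [-0.00099184  0.00065677  0.00089909 -0.00065827  0.00093859  0.00046027]
joint_efforts [-4.52549702e-04 -4.23609746e+01 -3.65453017e+01 -1.20197174e-04
  6.94203147e-03  1.03723869e-05]
eef_pos [ 203.56973718 -616.82436522  302.66322966]
ee_rot [-0.32951909  2.05140742 -2.04713867]
contact_force [ 0.39002892 -0.00905737  0.14816469]
moment [ 0.01971215  0.02659214 -0.01990135]
opening 85.45247611351637
side {'fov_y': 50.22711306309049, 'cx': 252.63503009726577, 'cy': 194.04801902151976, 'extrinsics': array([[-8.76936940e-01,  2.61310375e-01, -4.03359010e-01,
         4.19067412e+01],
       [-4.80512983e-01, -4.60245413e-01,  7.46512849e-01,
         9.50018815e+02],
       [ 9.42741819e-03,  8.48463934e-01,  5.29169232e-01,
         7.69685649e+02],
       [ 0.00000000e+00,  0.00000000e+00,  0.00000000e+00,
         1.00000000e+00]]), 'shot': 1}
top {'fov_y': 46.23893008821246, 'cx': 252.10302900478743, 'cy': 185.06176693422125, 'extrinsics': array([[ 2.78082460e-02,  9.94702833e-01, -9.89594609e-02,
         3.69451887e+02],
       [-9.99528125e-01,  2.89614224e-02,  1.02353520e-02,
         6.14627705e+01],
       [ 1.30471403e-02,  9.86281373e-02,  9.95038825e-01,
         1.48565998e+03],
       [ 0.00000000e+00,  0.00000000e+00,  0.00000000e+00,
         1.00000000e+00]]), 'shot': 2}
wrist {'fov_y': 63.965763800901385, 'cx': 254.89715586934565, 'cy': 191.45843808672453, 'hand_eye': array([[ 1.42718677e-04, -9.58304481e-01, -2.85749019e-01,
        -7.23194323e+01],
       [-4.15980942e-04,  2.85748940e-01, -9.58304425e-01,
        -7.06606110e+01],
       [ 9.99999903e-01,  2.55634086e-04, -3.57854690e-04,
         1.46551116e-01],
       [ 0.00000000e+00,  0.00000000e+00,  0.00000000e+00,
         1.00000000e+00]]), 'shot': 3}
```

View pics/side0.png

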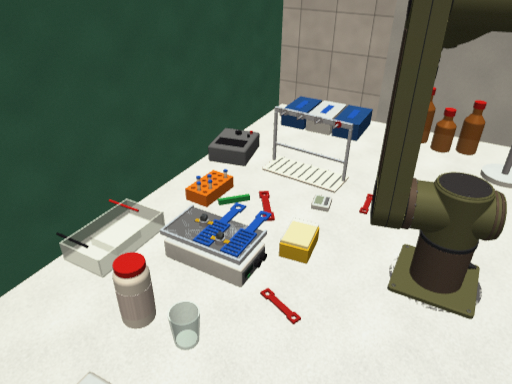

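View pics/top0.png

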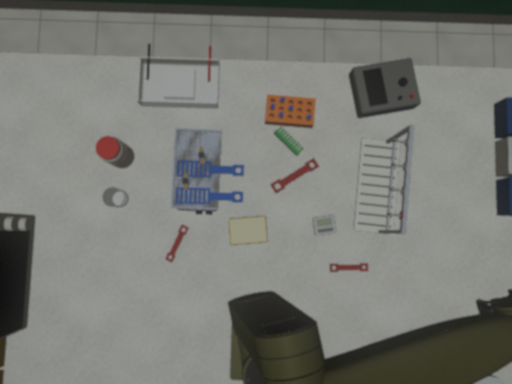

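View pics/wrist0.png

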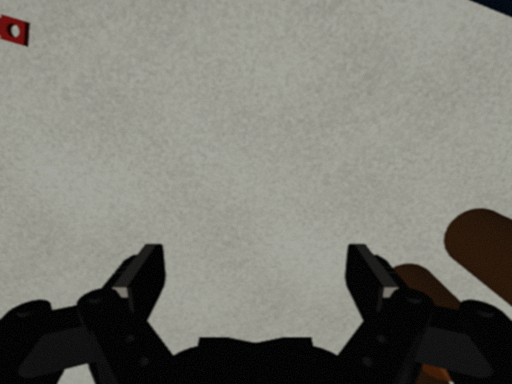

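```bash
cat > h.py <<'E'
import numpy as np, cv2
from scipy.spatial.transform import Rotation as R
from station import bot
def snap(n):
    o=bot.get_obs(); c=bot.capture(n); c["n"]=n
    if n=="wrist":
        T=np.eye(4); T[:3,:3]=R.from_rotvec(o["ee_rot"]).as_matrix(); T[:3,3]=o["eef_pos"]
        c["E"]=T@c["hand_eye"]
    else: c["E"]=c["extrinsics"]
    c["f"]=192/np.tan(np.radians(c["fov_y"]/2))
    return c
def ray(c,p):
    d=np.array([(p[0]-c["cx"])/c["f"],-(p[1]-c["cy"])/c["f"],-1.0])
    return c["E"][:3,3],c["E"][:3,:3]@d
def unproj(c,p,z):
    o,d=ray(c,p); return o+d*(z-o[2])/d[2]
def proj(c,P):
    q=c["E"][:3,:3].T@(np.asarray(P,float)-c["E"][:3,3])
    return np.array([c["cx"]+c["f"]*q[0]/-q[2],c["cy"]+c["f"]*q[1]/q[2]])
def save(c,name,box=None,s=1):
    im=c["image"][...,::-1]
    if box: im=im[box[1]:box[3],box[0]:box[2]]
    im=cv2.resize(im,None,fx=s,fy=s,interpolation=cv2.INTER_CUBIC); cv2.imwrite("pics/"+name+".png",im)
E
python3 - <<'E'
from h import *
c=snap("top")
im=c["image"].astype(int)
red=(im[...,0]>110)&(im[...,1]<70)&(im[...,2]<70)
red=((im[...,0]-np.maximum(im[...,1],im[...,2]))>45).astype(np.uint8)
n,l,st,ce=cv2.connectedComponentsWithStats(red)
for i in range(1,n):
    if st[i,4]<40: continue
    ys,xs=np.where(l==i); P=np.array([unproj(c,(x,y),10)[:2] for x,y in zip(xs,ys)])
    m=P.mean(0); u,s,v=np.linalg.svd(P-m); a=(P-m)@v[0]
    print(ce[i],st[i],"centre",m.round(1),"len",np.ptp(a).round(1),"dir",v[0].round(3))
for nme in ["key","lifter1","rocker","rack","clip_a","bottle","tip_box","comb","beaker","timer","tube_rack"]:
    for r in bot.trace(nme,c)[:5]: print(nme,round(r["conf"],2),np.round(r["extent"],1))
save(c,"top1",(130,90,330,280),4)
save(c,"top2",(330,100,430,280),3.3)
E
```

```text
[290.58372642 109.95400943] [266  96  49  29 848] centre [773.3 -75.8] len 161.2 dir [ 0.016 -1.   ]
[106.9775 147.3075] [ 96 137  23  22 400] centre [627.8 530.2] len 74.1 dir [-0.206 -0.979]
[294.51515152 175.07878788] [278 163  34  25 165] centre [553.5 -93.1] len 114.4 dir [-0.551  0.835]
[176.32394366 243.22535211] [170 232  13  23  71] centre [319.3 287.1] len 76.2 dir [-0.923  0.384]
[348.98666667 266.97333333] [337 265  25   5  75] centre [ 258.1 -275.8] len 78.4 dir [-0.033  0.999]
key 0.81 [296.1 175.4  45.9  36.5]
key 0.71 [175.5 244.3  18.8  33.6]
key 0.69 [382.8 182.3  62.1 111.4]
lifter1 0.85 [210.  171.8  63.8  17.4]
rocker 0.95 [198.1 171.8  50.9  85.7]
rack 0.83 [386.  182.6  59.7 111. ]
clip_a 0.6 [203.1 153.9   9.   11. ]
clip_a 0.42 [210.8 172.2  60.3  17.6]
bottle 0.81 [115.5 153.7  36.4  31.6]
bottle 0.22 [210.4 171.1  63.6  18.1]
tip_box 0.94 [246.8 230.3  39.6  30.4]
comb 0.55 [285.6 144.3  23.2  21.5]
beaker 0.8 [116.7 198.   27.3  21.6]
timer 0.82 [327.1 225.9  21.2  18.5]
tube_rack 0.83 [291.6 114.3  50.1  33.6]
```

View pics/top1.png

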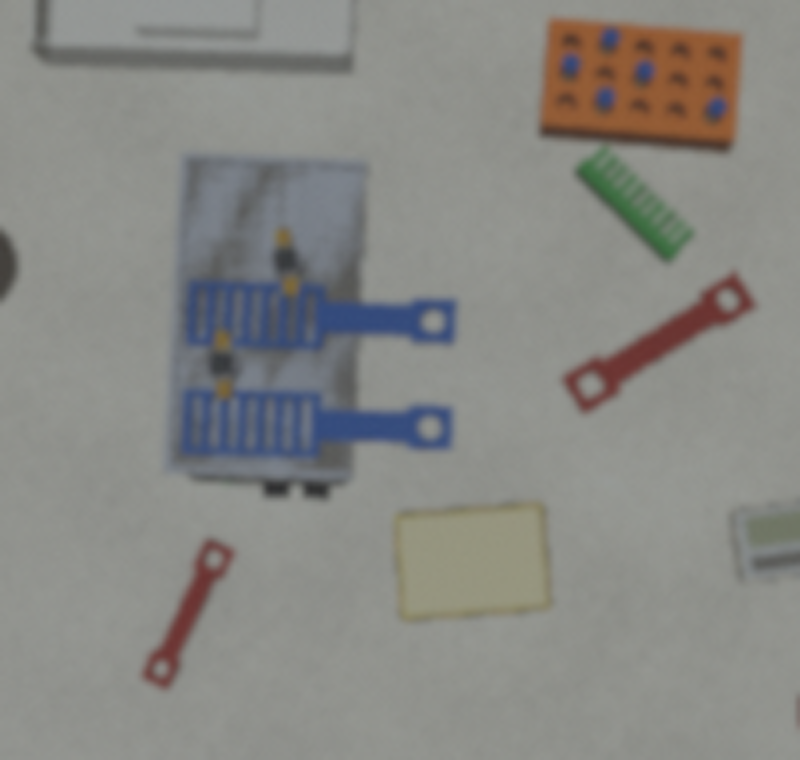

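View pics/top2.png

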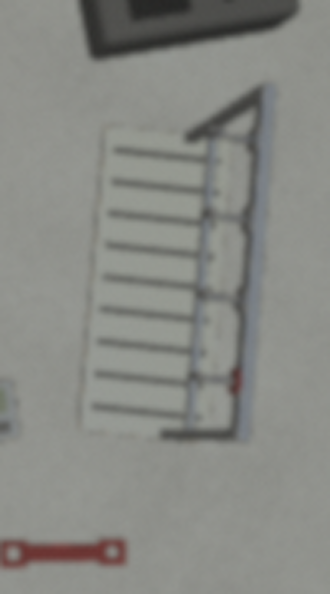

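```bash
python3 - <<'E'
from h import *
o=bot.get_obs(); print(R.from_rotvec(o["ee_rot"]).as_matrix().round(3))
c=snap("top")
def t(u,v,z,x0=130,y0=90,s=4): return unproj(c,(x0+u/s,y0+v/s),z).round(1)
print("sq",t(592,383,10),"eye",t(728,297,10))
print("small keys",t(213,560,10),t(160,668,10))
print("lifter eyes",t(433,321,106),t(429,428,106))
print("screws",t(286,258,133),t(220,362,133))
print("rocker corners",t(184,157,106),t(366,163,106),t(170,468,106),t(352,478,106))
f=lambda u,v,z:t(u,v,z,330,100,3.3)
print("collar",f(236,381,225),"rail ends",f(268,88,235),f(243,438,235))
print("hook arms outer", f(195,379,225),f(203,296,225),f(206,214,225),f(212,133,225))
E
```

```text
[[-0.95   0.     0.313]
 [-0.313 -0.    -0.95 ]
 [-0.    -1.     0.   ]]
sq [516.4 -39.2  10. ] eye [ 591.4 -150.5   10. ]
small keys [362.6 266.5  10. ] [274.4 305.6  10. ]
lifter eyes [551.4  91.4 106. ] [468.5  91.9 106. ]
screws [592.8 203.9 133. ] [511.9 250.5 133. ]
rocker corners [674.4 289.1 106. ] [674.  147.4 106. ] [432.1 289.  106. ] [428.4 149.6 106. ]
collar [ 421.2 -373.7  225. ] rail ends [ 673.9 -399.2  235. ] [ 373.1 -375.9  235. ]
hook arms outer [ 422.  -338.6  225. ] [ 493.1 -345.7  225. ] [ 564.1 -348.5  225. ] [ 635.1 -353.9  225. ]
```

Request:
carry_out([
  [[0,0,0.25,0],[0,0,0.5,0],[0.2,0.2,0.5,0],[0.4,0.4,0.5,0],[0.6,0.6,0.5,0],[0.8,0.8,0.5,0],[1,1,0.5,0],[1,1,0.5,0]],
], hand=1)

```text
time_s: 1.6
eef_pos: [405.4, -414.8, 404.3]
ee_rot: [-0.33, 2.047, -2.048]
contact_force: [0.5, -0.0, -0.4]
opening: 85.2
```

Request:
carry_out([
  [[0.1,0.2,0,0.09],[0.2,0.4,0,0.19],[0.3,0.6,0,0.28],[0.4,0.8,0,0.38],[0.5,1,0,0.47],[0.5,1,0,0.57],[0.5,1,0,0.66],[0.5,1,-0.1,0.76],[0.5,1,-0.2,0.85],[0.5,1,-0.3,0.94]],
])

```text
time_s: 2.6
eef_pos: [505.5, -214.7, 343.9]
ee_rot: [-1.309, 1.036, -1.036]
contact_force: [-0.7, -0.1, -0.3]
opening: 85.4
```

Request:
carry_out([
  [[0.1,0.2,-0.1,0.09],[0.25,0.4,-0.3,0.18],[0.25,0.58,-0.5,0.24],[0.25,0.58,-0.6,0.24],[0.25,0.58,-0.6,0.24],[0.25,0.58,-0.6,0.24]],
])

```text
time_s: 3.2
eef_pos: [555.5, -98.9, 224.2]
ee_rot: [-1.437, 0.749, -0.749]
contact_force: [0.6, 0.6, 1.4]
opening: 85.3
```

```bash
python3 - <<'E'
from h import *
c=snap("wrist"); save(c,"w1",None,1.5)
o=bot.get_obs();print(o["eef_pos"],o["joint_pos"])
for P in [(516.4,-39.2,10),(591.4,-150.5,10),(555.5,-97.2,10)]: print(proj(c,P))
for r in bot.trace("key",c): print(r["conf"],r["extent"])
E
```

```text
[556.26394581 -99.51506057 225.82225147] [-2.72239533e-01 -1.93172246e-03  1.91706676e+00  6.46359391e-04
  1.22343844e+00 -8.81683581e-01]
[257.7636944  101.40837732]
[255.17619    239.34211167]
[256.34508992 177.7927861 ]
0.84 [260.4, 167.2, 43.1, 175.0]
0.2 [94.7, 307.6, 189.4, 152.7]
```

View pics/w1.png

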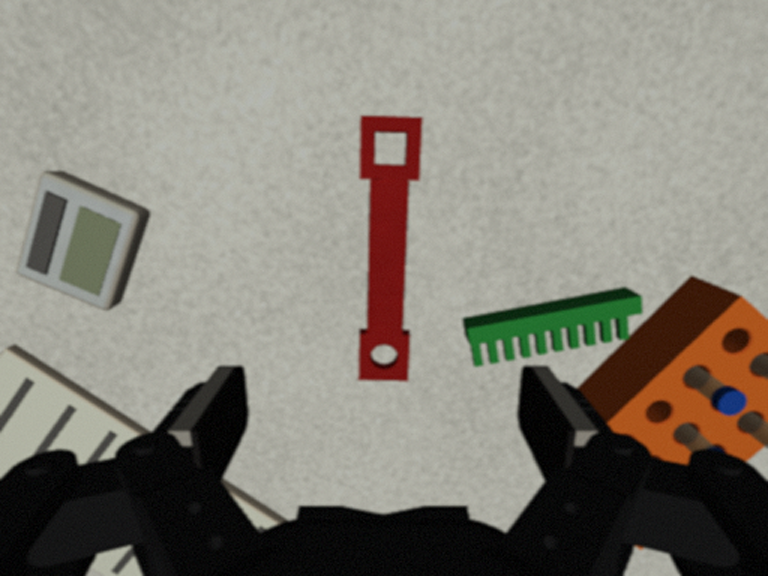

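```bash
python3 - <<'E'
from h import *
c=snap("wrist")
U=lambda u,v,z=10: unproj(c,(u/1.5,v/1.5),z)
q=[U(361,117),U(421,118),U(420,180),U(360,178)]
print(np.mean(q,0)); print([np.linalg.norm(q[i]-q[(i+1)%4]).round(1) for i in range(4)])
e=[U(361,331),U(409,332),U(407,380),U(360,379)]
print(np.mean(e,0)); print([np.linalg.norm(e[i]-e[(i+1)%4]).round(1) for i in range(4)])
a=np.mean(q,0);b=np.mean(e,0);d=(b-a)[:2];L=np.hypot(*d);print(L,np.degrees(np.arctan2(d[1],d[0])),"origin",a[:2]+d/L*70)
print("z err check", 135/L)
o=bot.get_obs();M=R.from_rotvec(o["ee_rot"]).as_matrix();print(o["eef_pos"],"jaw",np.degrees(np.arctan2(M[1,2],M[0,2])))
E
```

```text
[519.468626   -37.53701688  10.        ]
[np.float64(35.1), np.float64(35.4), np.float64(36.5), np.float64(34.8)]
[ 593.74094161 -150.38989889   10.        ]
[np.float64(32.2), np.float64(35.8), np.float64(32.5), np.float64(35.7)]
135.10051755414793 -56.6497271287224 origin [557.95154366 -96.00978874]
z err check 0.9992559795035009
[ 556.68062313 -100.00152854  226.91694655] jaw 34.85627653462719
```

Request:
carry_out([
  [[0.005,0.02,-0.2,-0.017],[0.005,0.02,-0.4,-0.017],[0.005,0.02,-0.6,-0.017],[0.005,0.02,-0.66,-0.017],[0.005,0.02,-0.66,-0.017],[0.005,0.02,-0.66,-0.017]],
], hand=0.55)

```text
time_s: 3.95
eef_pos: [559.3, -96.9, 97.5]
ee_rot: [-1.427, 0.764, -0.778]
contact_force: [-0.1, -0.7, 0.5]
opening: 47.0
```

```bash
python3 - <<'E'
from h import *
for i in range(3):
  o=bot.get_obs();M=R.from_rotvec(o["ee_rot"]).as_matrix();print(o["eef_pos"],"jaw",np.degrees(np.arctan2(M[1,2],M[0,2])),o["opening"])
  c=snap("wrist")
save(c,"w2",None,1.5)
E
```

```text
[559.31564322 -96.85716486  97.47201551] jaw 33.29423265325907 47.004553589879556
[559.67450586 -96.82071788  98.03854758] jaw 33.30231403336012 47.15664937429193
[559.6738179  -96.7378132   98.08899117] jaw 33.31390328356969 47.16486561438418
```

View pics/w2.png

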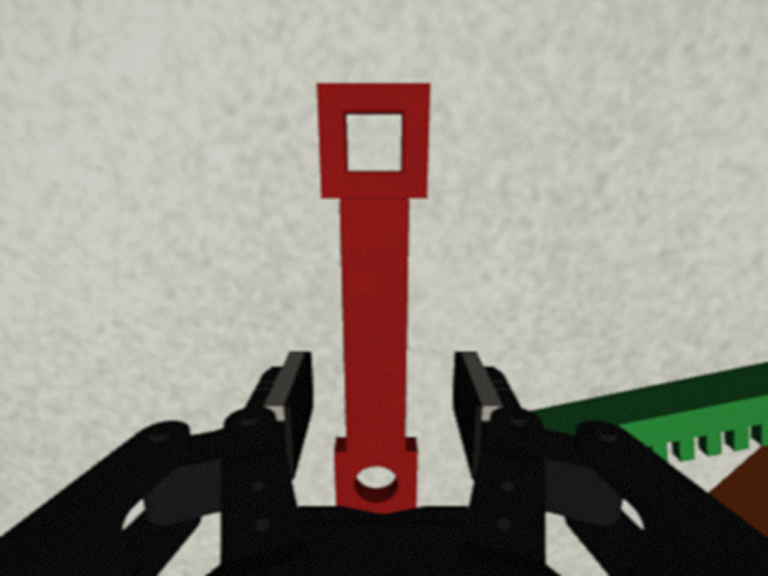

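Request:
carry_out([
  [[-0.01,-0.005,-0.06,0],[-0.01,-0.005,-0.11,0],[-0.01,-0.005,-0.115,0],[-0.01,-0.005,-0.115,0]],
])

```text
time_s: 4.5
eef_pos: [556.8, -97.4, 73.8]
ee_rot: [-1.427, 0.764, -0.777]
contact_force: [0.5, -0.2, -0.2]
opening: 46.9
```

Request:
carry_out([
  [[0,0,0,0],[0,0,0,0],[0,0,0,0],[0,0,0,0],[0,0,0,0],[0,0,0,0]],
], hand=0, grip_force=90)

```text
time_s: 5.1
eef_pos: [557.1, -97.4, 74.1]
ee_rot: [-1.427, 0.764, -0.778]
contact_force: [-0.1, 0.7, 2.9]
opening: 21.1
```

Request:
carry_out([
  [[0,0,0.1,0],[0,0,0.3,0],[0,0,0.5,0],[0,0,0.7,0],[0,0,0.7,0],[0,0,0.7,0]],
])

```text
time_s: 5.7
eef_pos: [557.2, -97.5, 214.8]
ee_rot: [-1.427, 0.763, -0.779]
contact_force: [-0.5, -0.6, -2.6]
opening: 21.1
```

```bash
python3 - <<'E'
from h import *
o=bot.get_obs();M=R.from_rotvec(o["ee_rot"]).as_matrix();print(o["eef_pos"],"jaw",np.degrees(np.arctan2(M[1,2],M[0,2])),o["opening"])
c=snap("wrist")
save(c,"w3",None,1.5)
E
```

```text
[557.23500119 -97.52603965 214.81120063] jaw 33.32107082068446 21.09777951220392
```

View pics/w3.png

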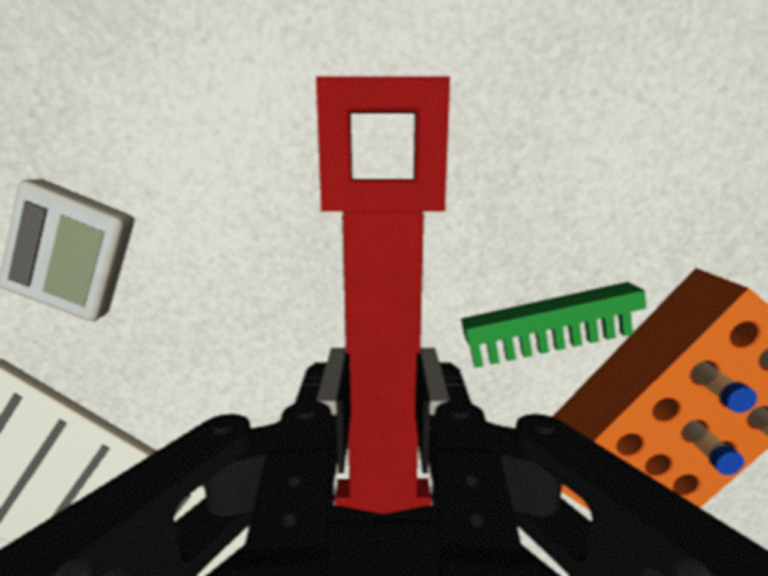

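Request:
carry_out([
  [[0,0.1,0.2,-0.09],[-0.1,0.3,0.4,-0.18],[-0.15,0.5,0.6,-0.27],[-0.2,0.7,0.65,-0.36],[-0.25,0.9,0.65,-0.45],[-0.3,1,0.65,-0.54],[-0.35,1,0.65,-0.63],[-0.4,1,0.65,-0.72],[-0.45,1,0.65,-0.81],[-0.5,1,0.65,-0.9]],
])

```text
time_s: 6.75
eef_pos: [455.2, 102.8, 339.6]
ee_rot: [-0.698, 1.792, -1.802]
contact_force: [-0.8, -0.8, -1.7]
opening: 21.3
```

Request:
carry_out([
  [[0,0.2,0,-0.09],[-0.06,0.4,0,-0.18],[-0.13,0.43,0,-0.27],[-0.13,0.43,0,-0.36],[-0.13,0.43,0,-0.42],[-0.13,0.43,0,-0.42],[-0.13,0.43,0,-0.42]],
])

```text
time_s: 7.45
eef_pos: [428.7, 188.6, 337.5]
ee_rot: [-0.097, 2.186, -2.193]
contact_force: [0.6, 0.5, -1.3]
opening: 21.3
```

```bash
python3 - <<'E'
from h import *
o=bot.get_obs();M=R.from_rotvec(o["ee_rot"]).as_matrix();print(o["eef_pos"],"jaw",np.degrees(np.arctan2(M[1,2],M[0,2])),o["opening"],o["joint_pos"])
c=snap("wrist")
save(c,"w4",None,1.5)
print(proj(c,(592.8,203.9,133))*1.5,proj(c,(512,250.5,133))*1.5)
for r in bot.trace("clip_a",c): print(r["conf"],np.array(r["extent"])*1.5)
E
```

```text
[428.7301916  188.62864442 337.49513588] jaw -85.68183042072965 21.297463380961336 [ 2.99644774e-01 -3.04892444e-01  1.99381277e+00  3.50288991e-04
  1.46607056e+00  1.79505322e+00]
[374.90591775 -45.44784053] [281.37361897 116.03716051]
0.76 [285.45 114.3   49.8   91.65]
0.56 [384.6  296.7  135.15 434.7 ]
0.55 [374.85  11.7   20.7   21.75]
```

View pics/w4.png

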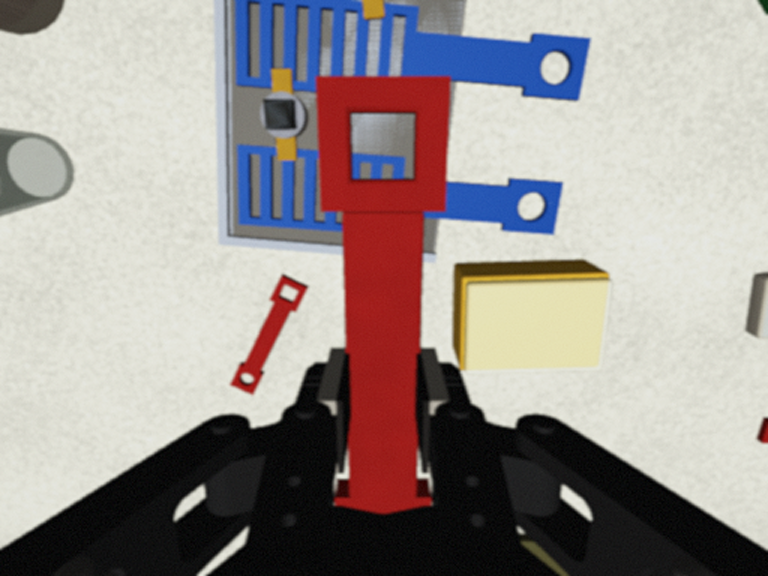

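```bash
python3 - <<'E'
from h import *
c=snap("wrist")
save(c,"w5",(140,0,400,180),3)
E
```

```text
(no output)
```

View pics/w5.png

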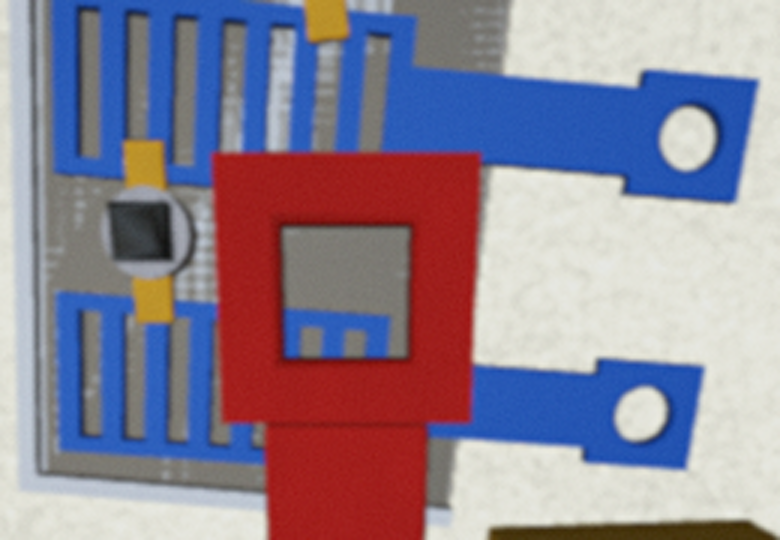

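```bash
python3 - <<'E'
from h import *
c=snap("wrist")
C=lambda u,v,z: unproj(c,(140+(u-1)/3,(v-1)/3),z)
a=C(143,140.5,111);b=C(155,322.5,111);d=a-b
print("A shoulder",C(147.5,232,116),"barmid",(a+b)/2,"len",np.linalg.norm(d),"ang",np.degrees(np.arctan2(d[1],d[0])))
print("eye lifter mid",C(689,138,106),"near",C(641,413,106))
# lifter edges: near lifter handle upper edge and blade lower edge
e1=C(57,292,106);e2=C(60,450,106);print("near blade left edge",e1,e2,np.linalg.norm(e1-e2))
m1=(e1+e2)/2; n=C(641,413,106); dd=n-m1; print("near: len",np.linalg.norm(dd),"dir",np.degrees(np.arctan2(dd[1],dd[0])))
e1=C(57,0,106);e2=C(55,173,106);print(e1,e2)
# key square
K=lambda u,v: C(u,v,0)
o=bot.get_obs();z=o["eef_pos"][2]-64
q=[C(213,153,z),C(481,153,z),C(470,423,z),C(224,424,z)]
h=[C(281,226,z),C(412,226,z),C(411,359,z),C(282,359,z)]
print([np.linalg.norm(q[i]-q[(i+1)%4]).round(1) for i in range(4)],[np.linalg.norm(h[i]-h[(i+1)%4]).round(1) for i in range(4)])
M=R.from_rotvec(o["ee_rot"]).as_matrix()
for s in (q,h): print(np.mean(s,0), "tool", M.T@(np.mean(s,0)-o["eef_pos"]))
for s in (q,h):
  x=(s[0]+s[1]-s[2]-s[3])[:2]; print("key axis ang",np.degrees(np.arctan2(x[1],x[0])))
print("jaw",np.degrees(np.arctan2(M[1,2],M[0,2])),o["eef_pos"])
E
```

```text
A shoulder [514.018625   253.25139677 116.        ] barmid [513.69244088 253.75593011 111.        ] len 51.74278073331681 ang 4.648292840001722
eye lifter mid [552.94815502  93.76246248 106.        ] near [470.84467365  94.32990754 106.        ]
near blade left edge [494.64197114 283.36367259 106.        ] [444.76352973 283.29421964 106.        ] 49.87848976270594
near: len 189.00248827249433 dir -89.65382583359101
[575.26676728 281.88643744 106.        ] [529.13590118 283.33350241 106.        ]
[np.float64(35.6), np.float64(35.7), np.float64(35.5), np.float64(35.8)] [np.float64(17.8), np.float64(17.6), np.float64(18.2), np.float64(17.6)]
[501.49252103 193.38603801 275.04160986] tool [-73.17699101  63.23203261   0.47029929]
[501.48704976 193.4581551  275.04160986] tool [-73.17685667  63.23188656   0.39797523]
key axis ang 4.2599024244946495
key axis ang 4.255557145504687
jaw -85.7666836029111 [429.14066128 188.63298289 339.04160986]
```

Request:
carry_out([
  [[0.03,0.2,0,0],[0.06,0.3,0,0.004],[0.06,0.3,-0.2,0.004],[0.06,0.3,-0.4,0.004],[0.06,0.3,-0.57,0.004],[0.06,0.3,-0.57,0.004],[0.06,0.3,-0.57,0.004]],
])

```text
time_s: 8.35
eef_pos: [441.3, 248.6, 225.3]
ee_rot: [-0.1, 2.183, -2.189]
contact_force: [0.2, 0.6, -0.8]
opening: 20.9
```

```bash
python3 - <<'E'
from h import *
o=bot.get_obs();print(o["eef_pos"],o["contact_force"])
c=snap("wrist")
save(c,"w6",None,1.5)
E
```

```text
[441.25756984 248.5776816  225.32898419] [ 0.24869008  0.56348684 -0.81040464]
```

View pics/w6.png

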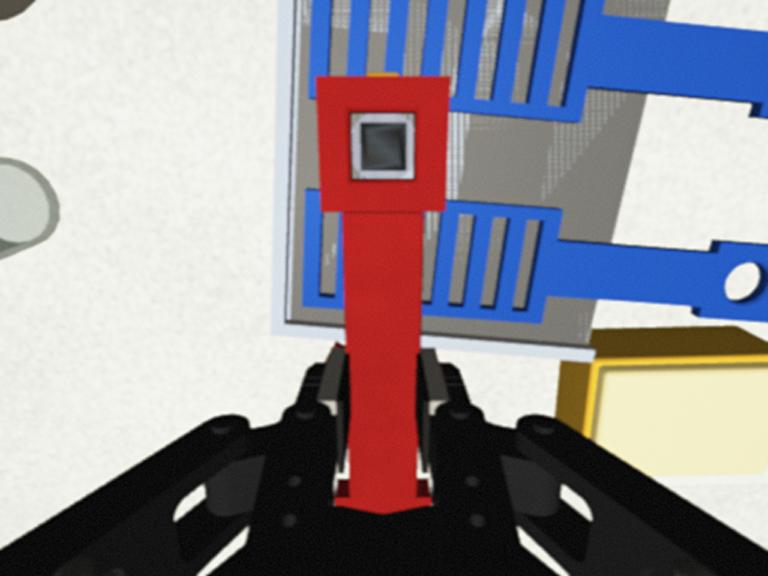

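Request:
carry_out([
  [[0,0,-0.05,0],[0,0,-0.09,0],[0,0,-0.11,0],[0,0,-0.13,0],[0,0,-0.15,0],[0,0,-0.165,0],[0,0,-0.165,0]],
])

```text
time_s: 9.1
eef_pos: [441.9, 248.8, 193.4]
ee_rot: [-0.097, 2.183, -2.187]
contact_force: [1.0, 0.2, -1.5]
opening: 21.1
```

```bash
python3 - <<'E'
from h import *
o=bot.get_obs();print(o["eef_pos"],o["contact_force"],o["moment"])
c=snap("wrist")
save(c,"w7",None,1.5)
E
```

```text
[441.86768177 248.83007595 193.4345758 ] [ 1.04231857  0.23457953 -1.53371627] [-0.03303699 -0.01224622  0.01655372]
```

View pics/w7.png

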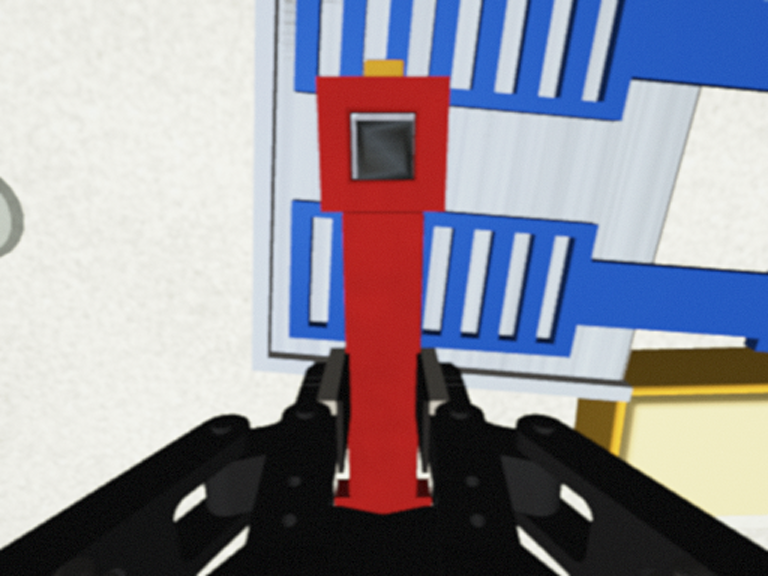

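```bash
cat >> h.py <<'E'
def arc(C,a0,steps,r,dz=0):
    """print rows for key axis angle (deg, handle->square) a0+steps about pivot C from present TCP"""
    o=bot.get_obs();p=o["eef_pos"]
    rows=[]
    for s in steps:
        a=np.radians(a0+s); t=np.array(C)-r*np.array([np.cos(a),np.sin(a)])
        rows.append([round((t[0]-p[0])/200,3),round((t[1]-p[1])/200,3),dz,round(s/90,3)])
    print(rows)
E
python3 - <<'E'
from h import *
arc((514.5,254),4.3,[6,12,18,24,30,36,42,48,54,54],73.2,-0.01)
E
```

```text
[[np.float64(0.002), np.float64(-0.04), -0.01, 0.067], [np.float64(0.011), np.float64(-0.077), -0.01, 0.133], [np.float64(0.024), np.float64(-0.113), -0.01, 0.2], [np.float64(0.04), np.float64(-0.148), -0.01, 0.267], [np.float64(0.06), np.float64(-0.181), -0.01, 0.333], [np.float64(0.083), np.float64(-0.211), -0.01, 0.4], [np.float64(0.109), np.float64(-0.239), -0.01, 0.467], [np.float64(0.139), np.float64(-0.264), -0.01, 0.533], [np.float64(0.17), np.float64(-0.286), -0.01, 0.6], [np.float64(0.17), np.float64(-0.286), -0.01, 0.6]]
```

Request:
carry_out([
  [[0.002,-0.04,-0.01,0.067],[0.011,-0.077,-0.01,0.133],[0.024,-0.113,-0.01,0.2],[0.04,-0.148,-0.01,0.267],[0.06,-0.181,-0.01,0.333],[0.083,-0.211,-0.01,0.4],[0.109,-0.239,-0.01,0.467],[0.139,-0.264,-0.01,0.533],[0.17,-0.286,-0.01,0.6],[0.17,-0.286,-0.01,0.6]],
])

```text
time_s: 10.15
eef_pos: [476.0, 191.5, 191.7]
ee_rot: [-0.906, 1.599, -1.607]
contact_force: [-2.8, 0.9, -1.5]
opening: 20.9
```

```bash
python3 - <<'E'
from h import *
o=bot.get_obs();print(o["eef_pos"],o["contact_force"],o["moment"])
M=R.from_rotvec(o["ee_rot"]).as_matrix();j=np.degrees(np.arctan2(M[1,2],M[0,2]));print("axis",j+90)
c=snap("wrist")
save(c,"w8",None,1.5)
arc((514.5,254),j+90,[6,12,18,24,30,36,101-j-90,101-j-90],73.2,0)
E
```

```text
[475.98455861 191.53119867 191.70699559] [-2.77563834  0.94193091 -1.46624569] [0.09758381 0.33486979 0.14453773]
axis 58.555518619967735
[[np.float64(0.036), np.float64(-0.019), 0, 0.067], [np.float64(0.072), np.float64(-0.033), 0, 0.133], [np.float64(0.108), np.float64(-0.044), 0, 0.2], [np.float64(0.146), np.float64(-0.051), 0, 0.267], [np.float64(0.184), np.float64(-0.054), 0, 0.333], [np.float64(0.222), np.float64(-0.053), 0, 0.4], [np.float64(0.263), np.float64(-0.048), 0, np.float64(0.472)], [np.float64(0.263), np.float64(-0.048), 0, np.float64(0.472)]]
```

View pics/w8.png

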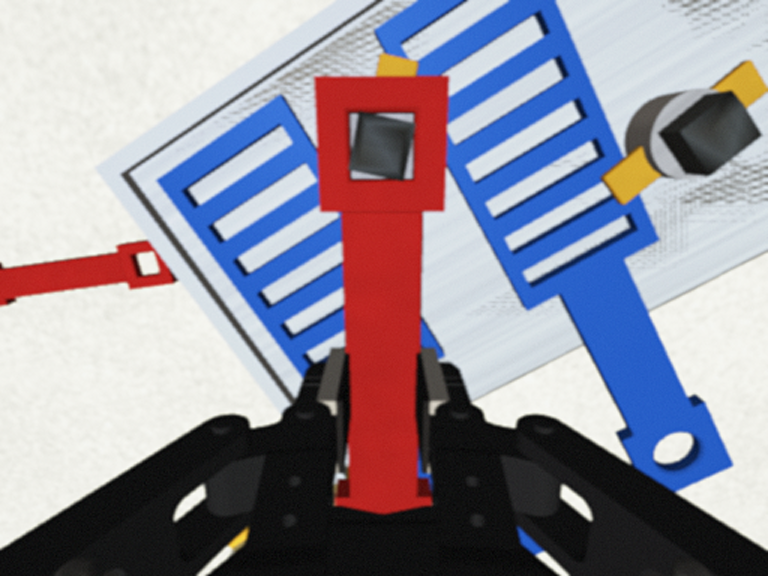

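Request:
carry_out([
  [[0.036,-0.019,0,0.067],[0.072,-0.033,0,0.133],[0.108,-0.044,0,0.2],[0.146,-0.051,0,0.267],[0.184,-0.054,0,0.333],[0.222,-0.053,0,0.4],[0.263,-0.048,0,0.472],[0.263,-0.048,0,0.472],[0.263,-0.048,0,0.472]],
])

```text
time_s: 11.1
eef_pos: [527.9, 182.3, 191.5]
ee_rot: [-1.298, 1.065, -1.076]
contact_force: [-1.4, 0.7, -1.3]
opening: 21.1
```

```bash
python3 - <<'E'
from h import *
o=bot.get_obs();print(o["eef_pos"],o["contact_force"],o["moment"])
M=R.from_rotvec(o["ee_rot"]).as_matrix();j=np.degrees(np.arctan2(M[1,2],M[0,2]));print("axis",j+90)
c=snap("wrist")
save(c,"w9",None,1.5)
E
```

```text
[527.9084727  182.3006223  191.52033148] [-1.38328415  0.74884303 -1.2918411 ] [0.19527354 0.43876622 0.15610873]
axis 100.77185590940104
```

View pics/w9.png

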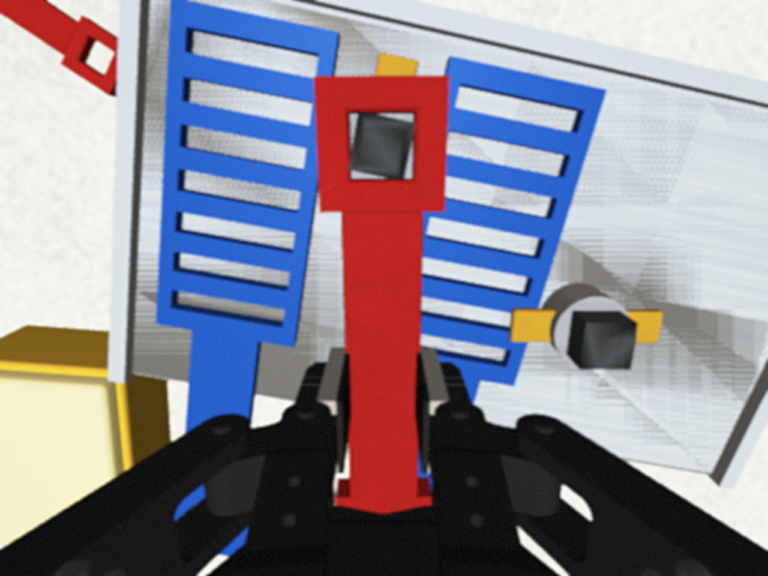

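Request:
carry_out([
  [[-0.032,-0.004,0,-0.055],[-0.05,-0.005,0.0,-0.089],[-0.05,-0.005,0.1,-0.089],[-0.05,-0.005,0.3,-0.089],[0,0,0.5,0],[0,0,0.7,0],[0,0,0.7,0],[0,0,0.7,0]],
])

```text
time_s: 11.95
eef_pos: [528.4, 182.3, 333.3]
ee_rot: [-1.294, 1.063, -1.079]
contact_force: [0.3, 0.2, -1.4]
opening: 20.8
```

```bash
python3 - <<'E'
from h import *
o=bot.get_obs();print(o["eef_pos"],o["contact_force"],o["moment"])
M=R.from_rotvec(o["ee_rot"]).as_matrix();j=np.degrees(np.arctan2(M[1,2],M[0,2]));print("axis",j+90)
c=snap("wrist")
save(c,"w10",None,1.5); save(c,"w10b",(200,60,512,300),2.5)
E
```

```text
[528.36930976 182.32657767 333.27724076] [ 0.29003439  0.2278959  -1.37432142] [-0.05834759  0.01045491 -0.02293606]
axis 100.69851895900749
```

View pics/w10b.png

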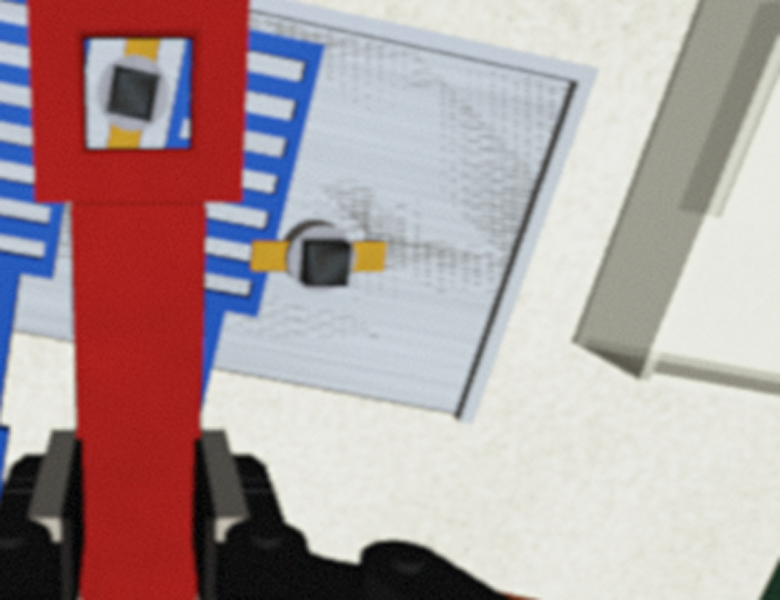

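```bash
python3 - <<'E'
from h import *
c=snap("wrist")
C=lambda u,v,z: unproj(c,(200+(u-.75)/2.5,60+(v-.75)/2.5),z)
a=C(250,256.5,111);b=C(385.5,256.5,111);d=b-a
print("B barmid",(a+b)/2,np.linalg.norm(d),np.degrees(np.arctan2(d[1],d[0])))
print("head",C(325,265,133))
a=C(142,38,111);b=C(123,149,111)
print("A",C(133,95,133),"expect B = A+82,-45")
h=[C(83,38,269),C(190,38,269),C(189,150,269),C(86,150,269)]
o=bot.get_obs();M=R.from_rotvec(o["ee_rot"]).as_matrix()
z=o["eef_pos"][2]-64;h=[C(83,38,z),C(190,38,z),C(189,150,z),C(86,150,z)];m=np.mean(h,0)
print("hole",m,M.T@(m-o["eef_pos"]),o["eef_pos"])
E
```

```text
B barmid [592.68128395 207.65477013 111.        ] 52.00025288927849 10.716361817115201
head [590.0048626  208.66489445 133.        ]
A [512.22479662 252.83248438 133.        ] expect B = A+82,-45
hole [513.61072717 253.50106591 265.84913956] [-7.32754011e+01  6.33360632e+01  3.90059902e-02] [527.25774907 182.09727319 329.84913956]
```

Request:
carry_out([
  [[0.2,-0.12,0,0],[0.4,-0.23,0,0],[0.4,-0.23,-0.1,0],[0.4,-0.23,-0.3,0],[0.4,-0.23,-0.5,0],[0.4,-0.23,-0.52,0],[0.4,-0.23,-0.52,0]],
])

```text
time_s: 12.75
eef_pos: [605.8, 135.9, 223.0]
ee_rot: [-1.304, 1.071, -1.074]
contact_force: [0.3, -0.3, -1.3]
opening: 21.5
```

```bash
python3 - <<'E'
from h import *
o=bot.get_obs();print(o["eef_pos"],o["contact_force"],o["moment"])
c=snap("wrist")
save(c,"w11",(170,20,340,160),4)
E
```

```text
[605.83707756 135.90518778 222.95564441] [ 0.30985241 -0.29968862 -1.29860157] [ 0.0301326   0.00365908 -0.02108078]
```

View pics/w11.png

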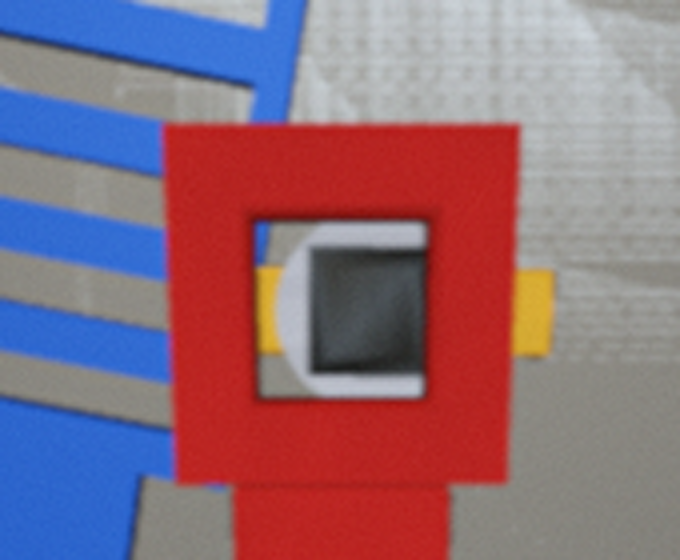

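Request:
carry_out([
  [[0.019,0.004,0,0],[0.019,0.004,-0.04,0],[0.019,0.004,-0.04,0],[0.019,0.004,-0.04,0]],
])

```text
time_s: 13.2
eef_pos: [611.0, 137.0, 218.2]
ee_rot: [-1.3, 1.067, -1.076]
contact_force: [-0.8, 1.3, -1.0]
opening: 21.3
```

```bash
python3 - <<'E'
from h import *
o=bot.get_obs();print(o["eef_pos"],o["contact_force"],o["moment"])
c=snap("wrist")
save(c,"w12",(170,20,340,160),4)
E
```

```text
[611.04437361 136.99395805 218.17227063] [-0.75212419  1.31428591 -0.9892483 ] [0.03253656 0.03212823 0.0016954 ]
```

View pics/w12.png

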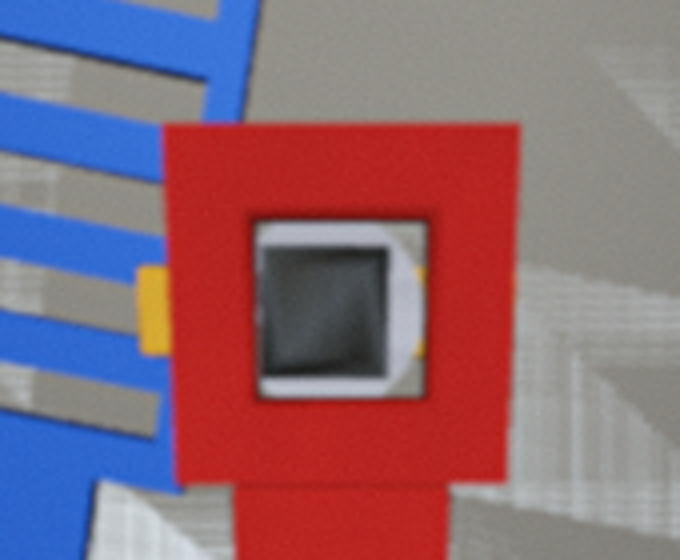

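Request:
carry_out([
  [[-0.01,-0.002,0,0],[-0.01,-0.002,-0.02,0],[-0.01,-0.002,-0.02,0],[-0.01,-0.002,-0.02,0]],
])

```text
time_s: 13.65
eef_pos: [608.9, 136.5, 213.9]
ee_rot: [-1.3, 1.067, -1.076]
contact_force: [0.7, 0.0, -1.5]
opening: 21.1
```

```bash
python3 - <<'E'
from h import *
o=bot.get_obs();print(o["eef_pos"],o["contact_force"],o["moment"])
c=snap("wrist")
save(c,"w13",(170,20,340,160),4)
E
```

```text
[608.89919036 136.53642957 213.87594915] [ 0.72127312  0.00707974 -1.48431058] [-0.0397777   0.02577133  0.03051962]
```

View pics/w13.png

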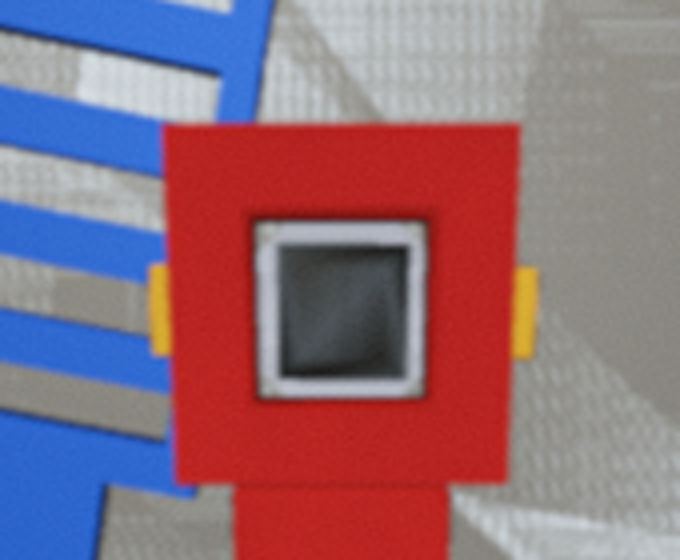

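Centred. Descend.

Request:
carry_out([
  [[0,0,-0.03,0],[0,0,-0.05,0],[0,0,-0.07,0],[0,0,-0.09,0],[0,0,-0.11,0],[0,0,-0.11,0]],
])

```text
time_s: 14.3
eef_pos: [608.6, 136.5, 191.0]
ee_rot: [-1.301, 1.068, -1.075]
contact_force: [0.6, 0.3, -2.0]
opening: 20.8
```

```bash
python3 - <<'E'
from h import *
o=bot.get_obs();print(o["eef_pos"],o["contact_force"],o["moment"])
M=R.from_rotvec(o["ee_rot"]).as_matrix();j=np.degrees(np.arctan2(M[1,2],M[0,2]));a=j+90;print("axis",a)
c=snap("wrist")
save(c,"w14",(170,20,340,160),4)
p=o["eef_pos"][:2]+73.2*np.array([np.cos(np.radians(a)),np.sin(np.radians(a))]);print("pivot",p)
arc(p,a,[6,12,18,24,30,36,42,48,54,54],73.2,0)
E
```

```text
[608.58603243 136.5073691  191.0337814 ] [ 0.59274371  0.29383728 -2.02617081] [ 0.01946304 -0.03918224 -0.05235426]
axis 100.73135879967668
pivot [594.95587141 208.4271766 ]
[[np.float64(0.036), np.float64(0.009), 0, 0.067], [np.float64(0.072), np.float64(0.022), 0, 0.133], [np.float64(0.107), np.float64(0.039), 0, 0.2], [np.float64(0.139), np.float64(0.059), 0, 0.267], [np.float64(0.17), np.float64(0.082), 0, 0.333], [np.float64(0.197), np.float64(0.109), 0, 0.4], [np.float64(0.222), np.float64(0.138), 0, 0.467], [np.float64(0.244), np.float64(0.17), 0, 0.533], [np.float64(0.262), np.float64(0.203), 0, 0.6], [np.float64(0.262), np.float64(0.203), 0, 0.6]]
```

View pics/w14.png

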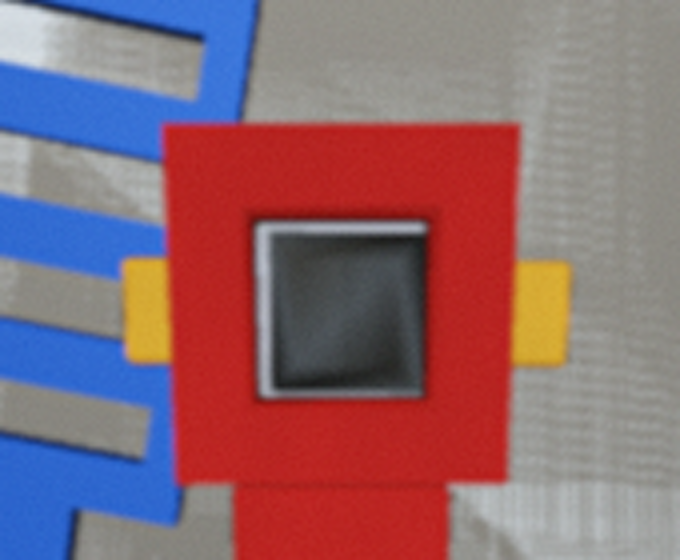

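Request:
carry_out([
  [[0.036,0.009,0,0.067],[0.072,0.022,0,0.133],[0.107,0.039,0,0.2],[0.139,0.059,0,0.267],[0.17,0.082,0,0.333],[0.197,0.109,0,0.4],[0.222,0.138,0,0.467],[0.244,0.17,0,0.533],[0.262,0.203,0,0.6],[0.262,0.203,0,0.6]],
])

```text
time_s: 15.35
eef_pos: [661.5, 177.4, 191.7]
ee_rot: [-1.549, 0.339, -0.352]
contact_force: [0.3, -1.2, -1.1]
opening: 21.3
```

```bash
python3 - <<'E'
from h import *
o=bot.get_obs();print(o["eef_pos"],o["contact_force"],o["moment"])
M=R.from_rotvec(o["ee_rot"]).as_matrix();j=np.degrees(np.arctan2(M[1,2],M[0,2]));a=j+90;print("axis",a,o["joint_pos"])
arc((595,208.4),a,[6,12,18,24,30,191-a,191-a],73.2,0)
E
```

```text
[661.51510201 177.3960903  191.67720322] [ 0.26459328 -1.19143289 -1.14659944] [-0.14602845 -0.01174183  0.03961434]
axis 154.76760778106146 [ 0.1862959   0.28311588  1.66089449 -0.00954437  1.19210751 -0.9406269 ]
[[np.float64(0.013), np.float64(0.034), 0, 0.067], [np.float64(0.024), np.float64(0.071), 0, 0.133], [np.float64(0.031), np.float64(0.109), 0, 0.2], [np.float64(0.033), np.float64(0.147), 0, 0.267], [np.float64(0.032), np.float64(0.185), 0, 0.333], [np.float64(0.027), np.float64(0.225), 0, np.float64(0.403)], [np.float64(0.027), np.float64(0.225), 0, np.float64(0.403)]]
```

Request:
carry_out([
  [[0.013,0.034,0,0.067],[0.024,0.071,0,0.133],[0.031,0.109,0,0.2],[0.033,0.147,0,0.267],[0.032,0.185,0,0.333],[0.027,0.225,0,0.403],[0.027,0.225,0,0.403],[0.027,0.225,0,0.403]],
])

```text
time_s: 16.15
eef_pos: [666.9, 222.2, 191.8]
ee_rot: [-1.569, -0.157, 0.141]
contact_force: [1.2, -0.7, -1.8]
opening: 21.1
```

```bash
python3 - <<'E'
from h import *
o=bot.get_obs();print(o["eef_pos"],o["contact_force"],o["moment"])
M=R.from_rotvec(o["ee_rot"]).as_matrix();j=np.degrees(np.arctan2(M[1,2],M[0,2]));a=j+90;print("axis",a)
c=snap("wrist");save(c,"w15",None,1.5)
E
```

```text
[666.92186421 222.19514142 191.80849775] [ 1.23250318 -0.68890049 -1.80604745] [ 0.04698244  0.0121979  -0.00515494]
axis 190.8341338010419
```

View pics/w15.png

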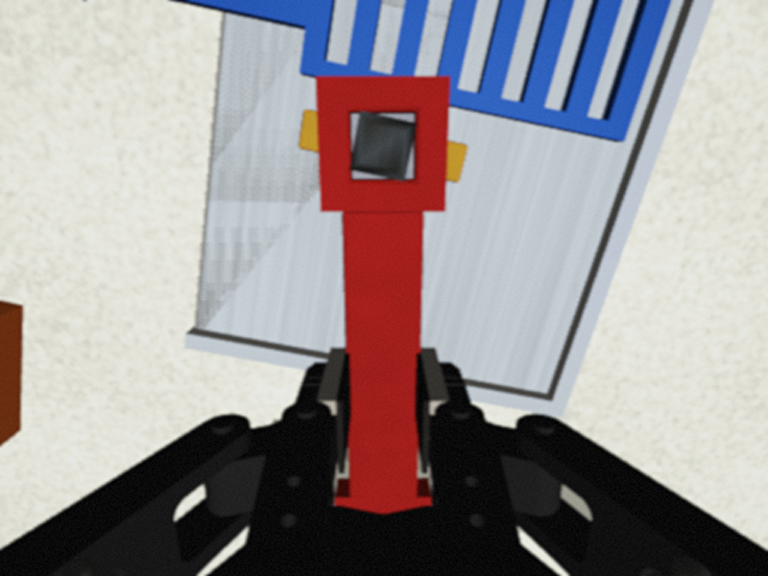

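Request:
carry_out([
  [[0.005,-0.03,0,-0.053],[0.005,-0.03,0.02,-0.053],[0.005,-0.03,0.2,-0.053],[0.005,-0.03,0.4,-0.053],[0,-0.1,0.6,-0.15],[0,-0.3,0.8,-0.24],[0,-0.5,1,-0.33],[0,-0.7,1,-0.42],[-0.1,-0.9,1,-0.51],[-0.2,-1,1,-0.6]],
])

```text
time_s: 17.2
eef_pos: [626.5, 19.1, 393.0]
ee_rot: [-1.495, 0.588, -0.604]
contact_force: [0.5, -0.5, -1.7]
opening: 20.9
```

Request:
carry_out([
  [[-0.2,-0.2,0,-0.09],[-0.4,-0.4,0,-0.18],[-0.5,-0.6,0,-0.27],[-0.6,-0.8,0,-0.36],[-0.7,-1,0,-0.45],[-0.8,-1,0,-0.51],[-0.8,-1,0,-0.51]],
])

```text
time_s: 17.9
eef_pos: [464.8, -182.0, 393.7]
ee_rot: [-1.221, 1.202, -1.213]
contact_force: [-0.0, 0.6, -1.8]
opening: 21.0
```

Request:
carry_out([
  [[-0.1,-0.2,0,0],[-0.2,-0.4,0,0],[-0.4,-0.6,0,0],[-0.5,-0.8,0,0],[-0.6,-1,0,0],[-0.6,-1,0,0],[-0.6,-1,0,0]],
])

```text
time_s: 18.6
eef_pos: [345.0, -382.4, 393.7]
ee_rot: [-1.221, 1.201, -1.213]
contact_force: [0.0, -0.1, -2.0]
opening: 21.2
```

```bash
python3 - <<'E'
from h import *
o=bot.get_obs();print(o["eef_pos"],o["contact_force"],o["opening"])
M=R.from_rotvec(o["ee_rot"]).as_matrix();j=np.degrees(np.arctan2(M[1,2],M[0,2]));a=j+90;print("axis",a)
c=snap("wrist");save(c,"w16",None,1.5)
c=snap("top");save(c,"t16",(130,90,430,280),2.6)
E
```

```text
[ 345.00313208 -382.42587349  393.74544454] [ 0.04476692 -0.09394211 -1.96116495] 21.1601538702803
axis 90.27916330770402
```

View pics/w16.png

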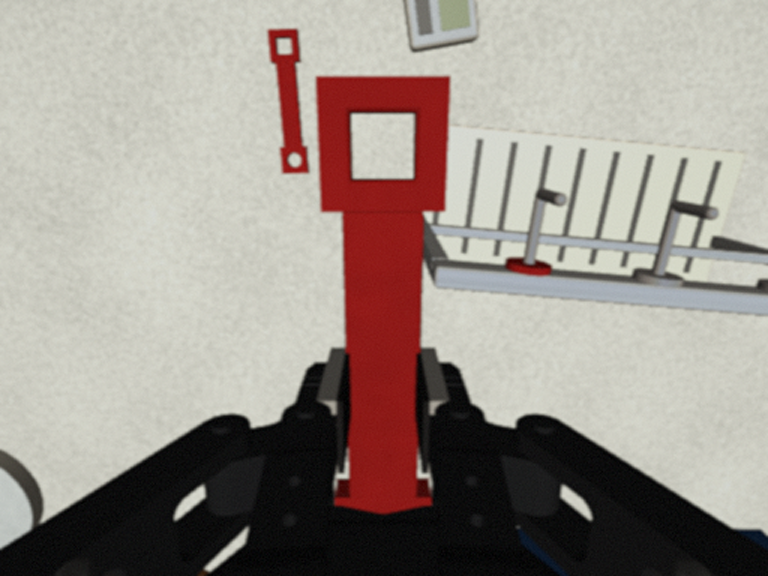

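View pics/t16.png

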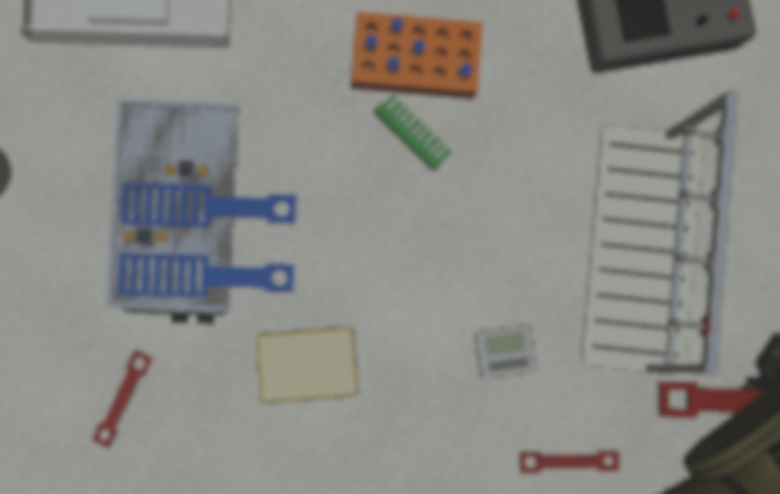

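```bash
python3 - <<'E'
from h import *
c=snap("wrist")
U=lambda u,v,z: unproj(c,(u/1.5,v/1.5),z)
t1=U(559,199,254);t2=U(711,212,254)
print("tips",t1,t2,np.linalg.norm(t1-t2))
b1=U(541,196,228);b2=U(678,207,228); r1=U(530,262,228); print("bend",b1,b2,"root",r1,np.linalg.norm(b1-r1))
d=t2-t1; print("rack y angle",np.degrees(np.arctan2(d[1],d[0])))
e1=U(437,265,235);e2=U(768,293,235);d=e2-e1;print("rail",e1,e2,np.degrees(np.arctan2(d[1],d[0])))
E
```

```text
tips [ 424.14738933 -331.1868924   254.        ] [ 493.6127793  -336.51526011  254.        ] 69.66944743408575
bend [ 424.72658239 -332.62905013  228.        ] [ 494.77879583 -337.64175675  228.        ] root [ 422.67671476 -366.88864926  228.        ] 34.320869597542114
rack y angle -4.386304231407087
rail [ 372.98600457 -367.06225983  235.        ] [ 545.90879524 -380.85428708  235.        ] -4.560160486582378
```

Request:
carry_out([
  [[0.1,0.2,0,-0.05],[0.3,0.4,0,-0.052],[0.42,0.56,0,-0.052],[0.42,0.56,-0.15,-0.052],[0.42,0.56,-0.24,-0.052],[0.42,0.56,-0.24,-0.052],[0.42,0.56,-0.24,-0.052]],
])

```text
time_s: 19.45
eef_pos: [430.2, -268.1, 346.2]
ee_rot: [-1.184, 1.258, -1.27]
contact_force: [0.4, 0.5, -1.4]
opening: 21.3
```

```bash
python3 - <<'E'
from h import *
o=bot.get_obs();print(o["eef_pos"],o["contact_force"],o["opening"])
M=R.from_rotvec(o["ee_rot"]).as_matrix();j=np.degrees(np.arctan2(M[1,2],M[0,2]));a=j+90;print("axis",a)
b=np.radians(a+180);e=o["eef_pos"]+np.array([61.8*np.cos(b),61.8*np.sin(b),-69]);print("eye est",e)
c=snap("side");save(c,"s17",(260,80,380,200),5);print(proj(c,e),proj(c,(424.3,-332,254)))
c=snap("top");save(c,"t17",(330,100,430,280),3.3);print(proj(c,e),proj(c,(424.3,-332,254)))
E
```

```text
[ 430.22182711 -268.11958091  346.22900087] [ 0.37257038  0.53786178 -1.39025028] 21.261963019158085
axis 85.86106183440309
eye est [ 425.76139432 -329.75840422  277.22900087]
[334.41987589 112.92224225] [334.26274901 119.34646897]
[391.92707162 212.70644226] [390.01467721 213.5790104 ]
```

View pics/s17.png

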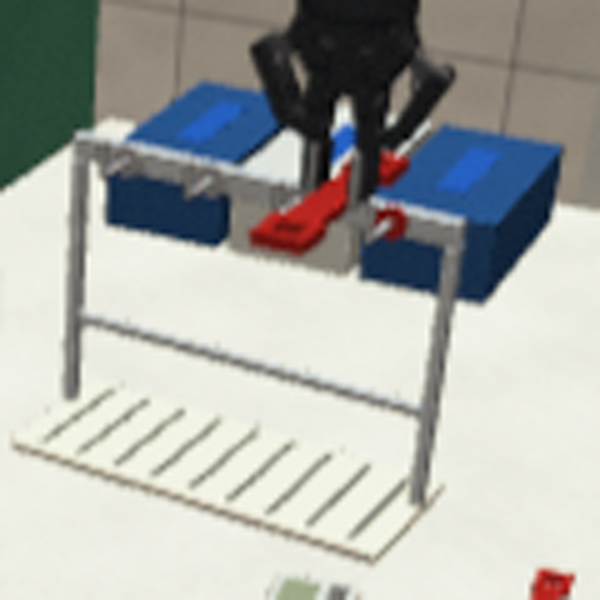

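View pics/t17.png

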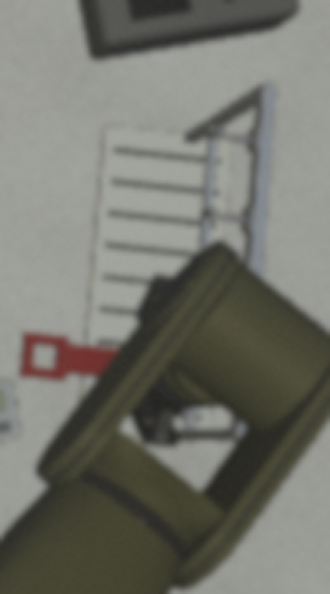

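```bash
python3 - <<'E'
from h import *
c=snap("side")
o=bot.get_obs();M=R.from_rotvec(o["ee_rot"]).as_matrix();p=o["eef_pos"]
im=cv2.resize(c["image"][80:160,300:380][...,::-1],None,fx=9,fy=9,interpolation=cv2.INTER_CUBIC)
def dot(P,col):
    q=(proj(c,P)-[300,80]+.5)*9; cv2.circle(im,tuple(int(v) for v in q),3,col,-1)
for P in [(424.3,-332,254),(424.3,-332,225),(424.3-3.1,-332-40,225)]: dot(P,(0,255,0))
T=lambda x,y,z: M@np.array([x,y,z])+p
for x in (61.8-17,61.8+17):
  for z in (-17,17): dot(T(x,64,z),(255,255,0))
for x in (-73.2-18,-73.2+18):
  for z in (-18,18): dot(T(x,64,z),(255,0,255))
cv2.imwrite("pics/s18.png",im)
E
```

```text
(no output)
```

View pics/s18.png

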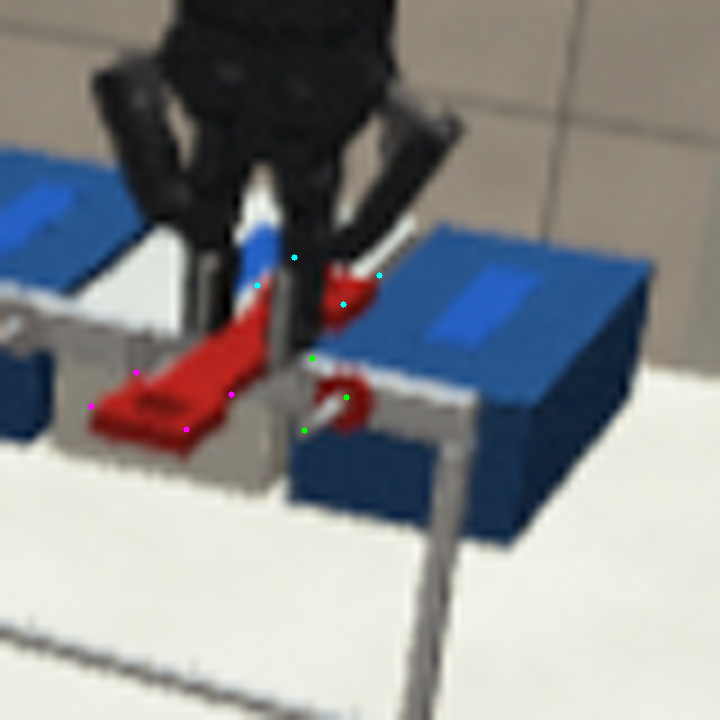

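Request:
carry_out([
  [[-0.007,-0.011,-0.03,0],[-0.007,-0.011,-0.06,0],[-0.007,-0.011,-0.09,0],[-0.007,-0.011,-0.12,0],[-0.007,-0.011,-0.12,0]],
])

```text
time_s: 20.1
eef_pos: [428.4, -271.2, 322.0]
ee_rot: [-1.183, 1.259, -1.272]
contact_force: [0.4, 0.0, -1.8]
opening: 21.1
```

Request:
carry_out([
  [[0,0,-0.03,0],[0,0,-0.06,0],[0,0,-0.08,0],[0,0,-0.08,0]],
])

```text
time_s: 20.5
eef_pos: [428.1, -271.0, 304.9]
ee_rot: [-1.183, 1.261, -1.27]
contact_force: [0.9, -0.3, -1.7]
opening: 20.9
```

```bash
python3 - <<'E'
from h import *
o=bot.get_obs();print(o["eef_pos"],o["contact_force"],o["moment"],o["opening"])
c=snap("wrist");save(c,"w19",None,1.5)
c=snap("side");save(c,"s19",(290,80,370,150),9)
E
```

```text
[ 428.05643948 -270.95478533  304.918075  ] [ 0.87973813 -0.34989593 -1.66062654] [ 0.01126784 -0.03415975 -0.00590734] 20.89162117468904
```

View pics/w19.png

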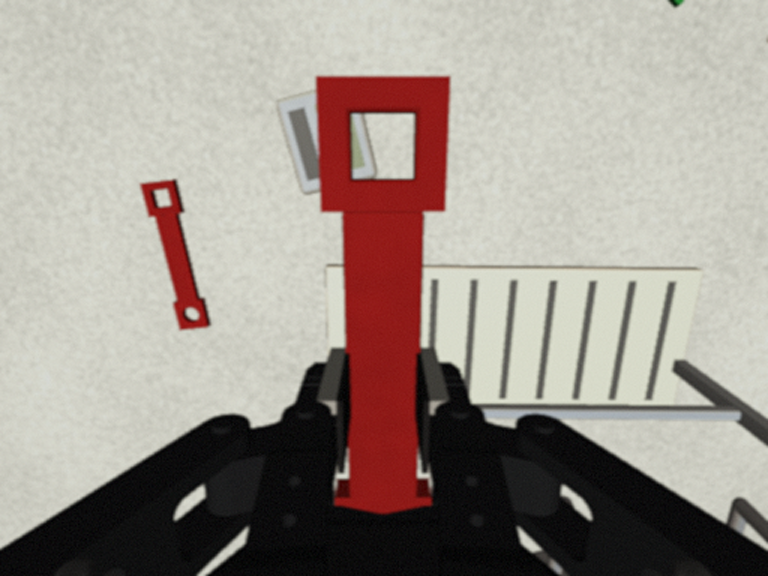

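View pics/s19.png

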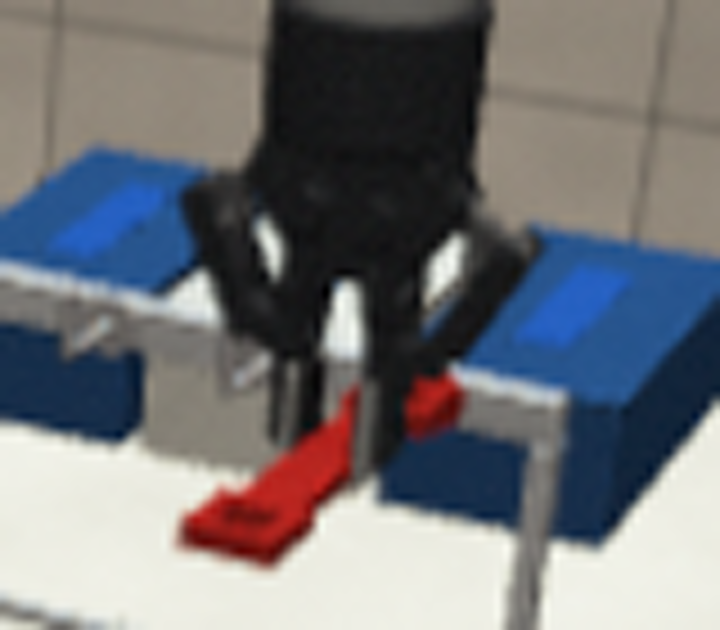

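Request:
carry_out([
  [[-0.001,-0.01,0,0],[-0.002,-0.018,-0.005,0],[-0.002,-0.018,-0.01,0],[-0.002,-0.018,-0.01,0]],
])

```text
time_s: 21.0
eef_pos: [427.9, -274.9, 303.8]
ee_rot: [-1.183, 1.26, -1.271]
contact_force: [0.5, -0.5, -1.8]
opening: 20.8
```

```bash
python3 - <<'E'
from h import *
o=bot.get_obs();print(o["eef_pos"],o["contact_force"],o["moment"],o["opening"])
E
```

```text
[ 427.89054086 -274.87098056  303.82638653] [ 0.45745827 -0.46641384 -1.80042243] [ 0.0460463  -0.05906649  0.02596913] 20.839063089378165
```

Release.

Request:
carry_out([
  [[0,0,0,0],[0,0,0,0],[0,0,0,0],[0,0,0,0],[0,0,0,0],[0,0,0,0],[0,0,0,0],[0,0,0,0]],
], hand=0.7)

```text
time_s: 21.8
eef_pos: [427.9, -274.8, 303.8]
ee_rot: [-1.183, 1.26, -1.272]
contact_force: [-0.7, 0.0, -0.8]
opening: 59.3
```

```bash
python3 - <<'E'
from h import *
o=bot.get_obs();print(o["eef_pos"],o["contact_force"],o["moment"],o["opening"])
c=snap("side");save(c,"s20",(260,80,380,200),5)
c=snap("wrist");save(c,"w20",None,1.5)
E
```

```text
[ 427.90617578 -274.84907162  303.83103467] [-0.66238477  0.02657314 -0.76978228] [ 0.03369332 -0.0549225  -0.0074549 ] 59.26497160311827
```

View pics/s20.png

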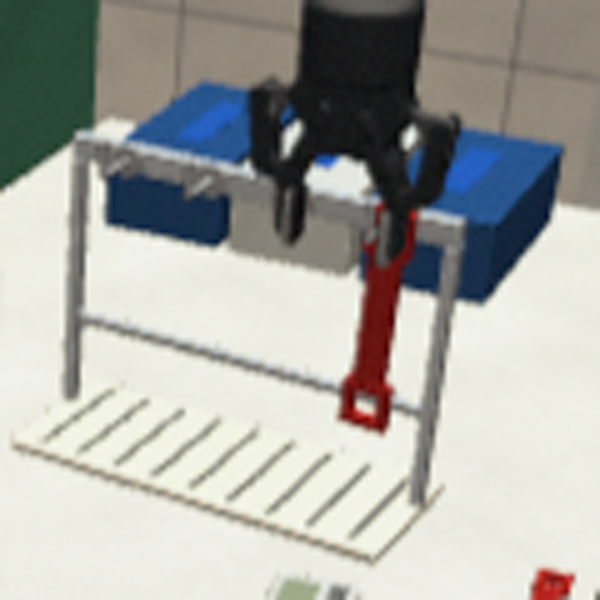

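View pics/w20.png

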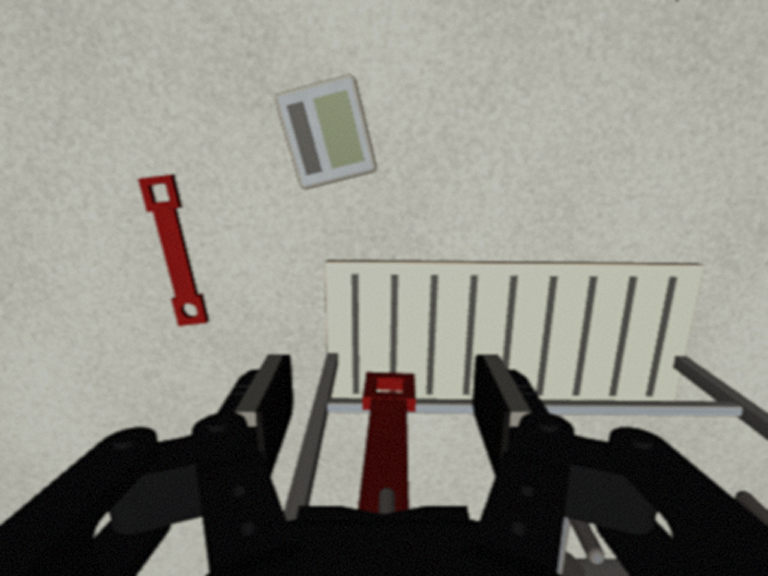

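Request:
carry_out([
  [[0,0.02,0.1,0],[0,0.05,0.3,0],[0,0.2,0.5,0],[0.1,0.4,0.5,0],[0.2,0.6,0.5,0.02],[0.3,0.8,0.5,0.04],[0.4,1,0.5,0.04],[0.4,1,0.5,0.04]],
])

```text
time_s: 22.7
eef_pos: [509.1, -70.9, 403.7]
ee_rot: [-1.215, 1.209, -1.22]
contact_force: [-1.0, 0.5, 0.2]
opening: 60.0
```

Request:
carry_out([
  [[0.05,0.2,-0.1,0],[0.1,0.4,-0.2,0],[0.2,0.6,-0.3,0],[0.22,0.8,-0.35,0],[0.22,1,-0.35,0],[0.22,1,-0.35,0],[0.22,1,-0.35,0]],
])

```text
time_s: 23.4
eef_pos: [553.1, 129.1, 333.6]
ee_rot: [-1.216, 1.208, -1.219]
contact_force: [1.1, 0.2, -0.3]
opening: 60.1
```

```bash
python3 - <<'E'
from h import *
o=bot.get_obs();print(o["eef_pos"],o["opening"])
M=R.from_rotvec(o["ee_rot"]).as_matrix();j=np.degrees(np.arctan2(M[1,2],M[0,2]));print("axis",j+90)
c=snap("wrist");save(c,"w21",None,1.5)
c=snap("side");save(c,"s21",(260,80,380,200),4)
E
```

```text
[553.14240716 129.1198406  333.59987253] 60.086272246037296
axis 89.76793092602053
```

View pics/w21.png

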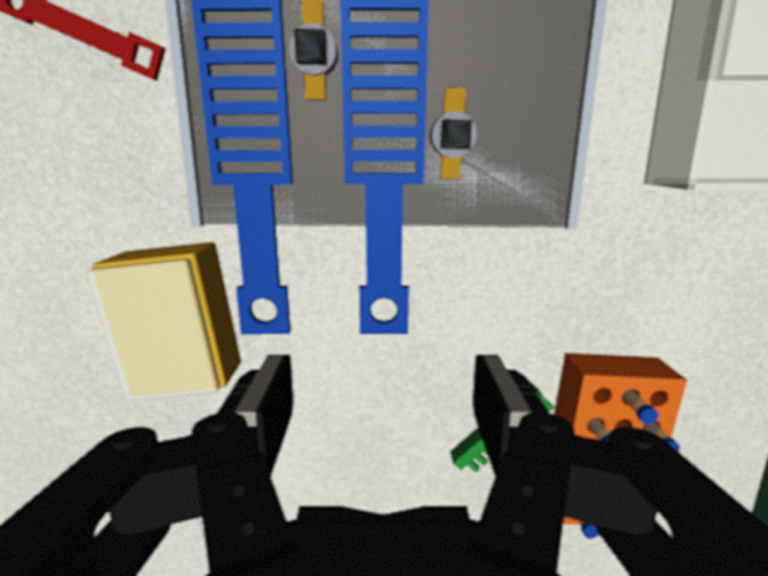

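View pics/s21.png

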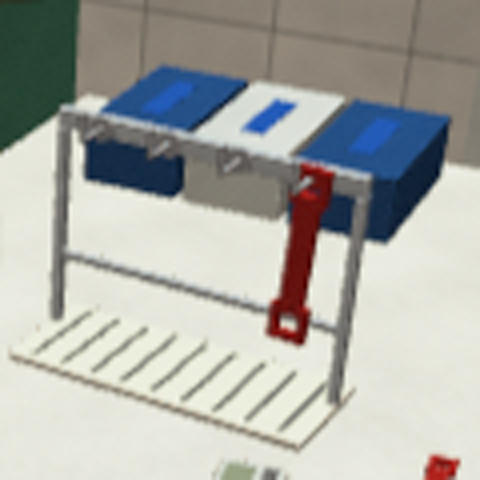

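```bash
cat >> h.py <<'E'
def blue(c,z=106):
    im=c["image"].astype(int); m=((im[...,2]-im[...,0]>70)&(im[...,2]>110)).astype(np.uint8)
    n,l,st,ce=cv2.connectedComponentsWithStats(m)
    for i in range(1,n):
        if st[i,4]<800: continue
        ys,xs=np.where(l==i); P=np.array([unproj(c,(x+.0,y+.0),z)[:2] for x,y in zip(xs,ys)])
        # handle axis: use rows in handle; eye end = min y
        y0=P[:,1].min(); ex=P[P[:,1]<y0+33]; 
        ec=np.array([(ex[:,0].min()+ex[:,0].max())/2,y0+17])
        H=P[(P[:,1]>y0+40)&(P[:,1]<y0+75)]
        k=np.polyfit(H[:,1],H[:,0],1)
        w=[np.ptp(H[np.abs(H[:,1]-yy)<1.5,0]) for yy in (y0+45,y0+70)]
        print("blob",ce[i].round(),st[i][:4],"eye",ec.round(1),"endw",np.ptp(ex[:,0]).round(1),"handle dx/dy",k[0].round(4),"x at eye",np.polyval(k,ec[1]).round(1),"w",np.round(w,1))
E
python3 - <<'E'
from h import *
c=snap("wrist"); blue(c)
print(bot.get_obs()["eef_pos"])
U=lambda u,v,z=106: unproj(c,(u/1.5,v/1.5),z)
print(U(384,309.5,103),U(264.5,309.5,103))
E
```

```text
blob [165. 101.] [127   0  67 222] eye [470.2  93.9] endw 33.5 handle dx/dy -0.0058 x at eye 470.4 w [23.2 22.7]
blob [255. 100.] [226   0  59 221] eye [552.9  94.5] endw 32.7 handle dx/dy 0.0198 x at eye 552.3 w [22.  22.5]
[553.30695628 127.77080498 334.03074821]
[553.68087309  91.67873581 103.        ] [470.81378195  92.2019264  103.        ]
```

Request:
carry_out([
  [[0,0,-0.2,-0.01],[0,0,-0.4,-0.01],[0,0,-0.6,-0.01],[0,0,-0.75,-0.01],[0,0,-0.84,-0.01],[0,0,-0.84,-0.01],[0,0,-0.84,-0.01]],
], hand=0.55)

```text
time_s: 24.25
eef_pos: [553.7, 126.8, 166.7]
ee_rot: [-1.205, 1.222, -1.235]
contact_force: [-0.3, 0.3, -0.3]
opening: 46.7
```

```bash
python3 - <<'E'
from h import *
o=bot.get_obs();print(o["eef_pos"],o["opening"],o["contact_force"])
c=snap("wrist");save(c,"w22",None,1.5)
E
```

```text
[553.73456376 126.81053011 166.68563838] 46.690319910784304 [-0.33970072  0.26898581 -0.32116734]
```

View pics/w22.png

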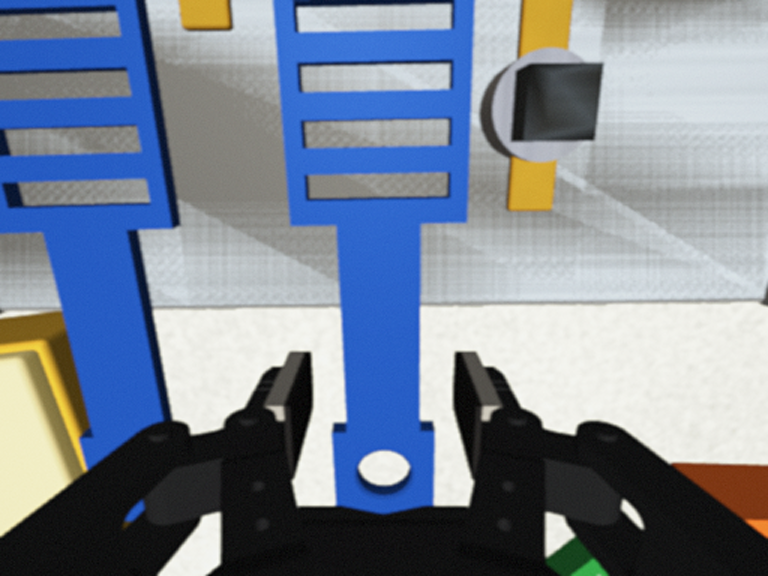

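Request:
carry_out([
  [[0,0,0,0],[0,0,0,0],[0,0,0,0],[0,0,0,0],[0,0,0,0],[0,0,0,0]],
], hand=0, grip_force=90)

```text
time_s: 24.9
eef_pos: [555.7, 127.0, 170.2]
ee_rot: [-1.201, 1.218, -1.237]
contact_force: [-0.5, -2.1, 6.1]
opening: 20.7
```

Request:
carry_out([
  [[0,0,0.05,0],[0,0,0.15,0],[0,0,0.3,0],[0,0,0.5,0],[0,0,0.7,0],[0,0,0.9,0],[0,0,0.9,0]],
])

```text
time_s: 25.6
eef_pos: [557.6, 127.5, 359.0]
ee_rot: [-1.19, 1.208, -1.242]
contact_force: [0.0, -0.0, -0.1]
opening: 21.1
```

```bash
python3 - <<'E'
from h import *
o=bot.get_obs();print(o["eef_pos"],o["opening"],o["contact_force"])
c=snap("wrist");save(c,"w23",None,1.5)
c=snap("side");save(c,"s23",(130,120,330,280),4)
E
```

```text
[557.63142454 127.47732658 359.00872521] 21.071732271572333 [ 0.04338244 -0.00884807 -0.05854013]
```

View pics/w23.png

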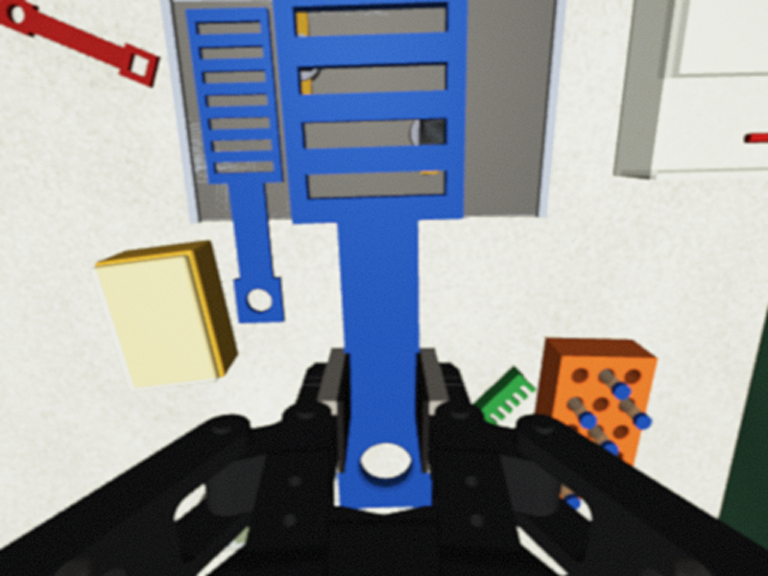

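View pics/s23.png

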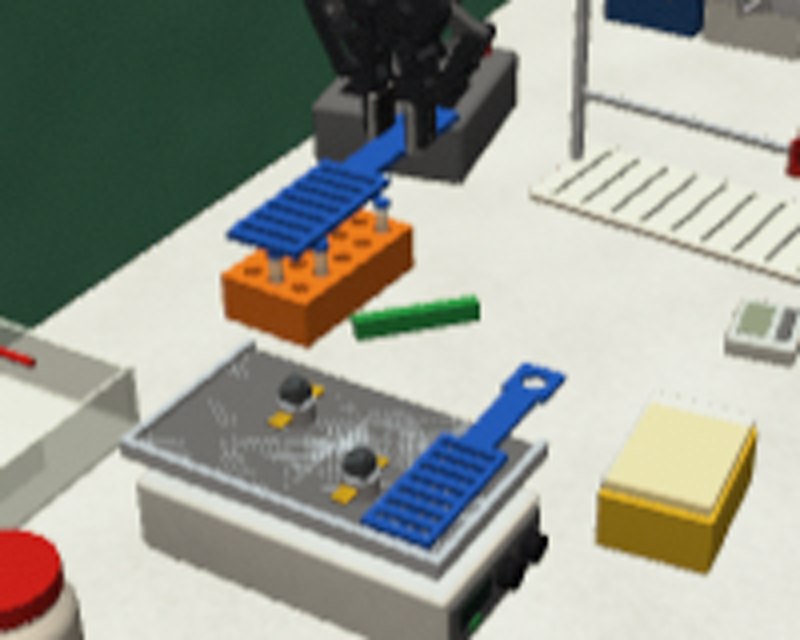

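```bash
python3 - <<'E'
from h import *
o=bot.get_obs();M=R.from_rotvec(o["ee_rot"]).as_matrix();p=o["eef_pos"]
print("axis",np.degrees(np.arctan2(M[1,2],M[0,2]))+90)
c=snap("wrist")
for d in (60,64,68):
  e=unproj(c,(386/1.5,461/1.5),p[2]-d); 
  a=unproj(c,(290/1.5,222/1.5),p[2]-d);b=unproj(c,(464/1.5,218/1.5),p[2]-d)
  print(d,M.T@(e-p),"blade w",np.linalg.norm(a-b),"blade corner->eye",np.linalg.norm((a+b)/2-e))
print((M.T@(e-p)))
E
```

```text
axis 88.64970997550225
60 [27.21845027 60.27222097  0.91407745] blade w 49.1170180422908 blade corner->eye 80.62711063342256
64 [30.28508275 64.30202861  0.9512243 ] blade w 50.6287268126594 blade corner->eye 83.10862753188479
68 [33.35171524 68.33183625  0.98837114] blade w 52.140435583027774 blade corner->eye 85.59014443034704
[33.35171524 68.33183625  0.98837114]
```

Request:
carry_out([
  [[0,-0.2,0,0],[-0.1,-0.4,0,0],[-0.2,-0.6,0,-0.02],[-0.31,-0.8,0,-0.034],[-0.31,-1,0,-0.034],[-0.31,-1,0,-0.034]],
])

```text
time_s: 26.35
eef_pos: [492.0, -76.1, 347.7]
ee_rot: [-1.176, 1.263, -1.279]
contact_force: [0.2, 1.0, 0.1]
opening: 20.9
```

Request:
carry_out([
  [[0,-0.2,0,0],[0,-0.4,0,0],[0,-0.6,0,0],[0,-0.8,0,0],[0,-0.95,0,0],[0,-0.95,0,0],[0,-0.95,0,0]],
])

```text
time_s: 27.05
eef_pos: [491.8, -265.7, 345.8]
ee_rot: [-1.176, 1.267, -1.276]
contact_force: [0.8, 0.7, -1.2]
opening: 20.8
```

```bash
python3 - <<'E'
from h import *
o=bot.get_obs();M=R.from_rotvec(o["ee_rot"]).as_matrix();p=o["eef_pos"]
print(p,o["contact_force"],o["opening"],"axis",np.degrees(np.arctan2(M[1,2],M[0,2]))+90)
print("eye",p+M@np.array([33,66,0.95]))
c=snap("wrist");save(c,"w24",None,1.5)
print(proj(c,(493.6,-336.5,254))*1.5,proj(c,p+M@np.array([33,66,0.95]))*1.5)
E
```

```text
[ 491.80294953 -265.65806464  345.7576044 ] [ 0.8188078   0.66642563 -1.15843186] 20.756944746321988 axis 85.23881267478862
eye [ 489.91425855 -299.16811252  280.03537044]
[401.18537129 496.95465373] [385.90702277 464.43027618]
```

View pics/w24.png

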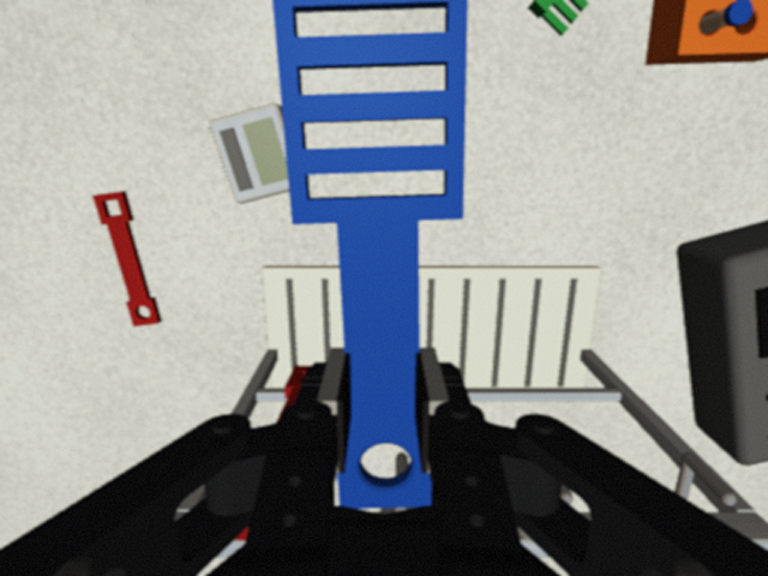

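Request:
carry_out([
  [[0.01,-0.1,0,0],[0.018,-0.187,0,0.003],[0.018,-0.187,0,0.003],[0.018,-0.187,0,0.003]],
])

```text
time_s: 27.5
eef_pos: [495.6, -302.9, 346.0]
ee_rot: [-1.178, 1.263, -1.272]
contact_force: [-0.1, 0.8, 0.2]
opening: 20.8
```

```bash
python3 - <<'E'
from h import *
o=bot.get_obs();M=R.from_rotvec(o["ee_rot"]).as_matrix();p=o["eef_pos"]
print(p,o["contact_force"],o["opening"],"axis",np.degrees(np.arctan2(M[1,2],M[0,2]))+90)
e=p+M@np.array([33,66,0.95]);print("eye",e)
c=snap("wrist");save(c,"w25",(200,230,320,350),5)
B=np.array([200,230])
for P in [(493.6,-336.5,254),(493.6,-336.5,225),e]: print((proj(c,P)-B)*5)
E
```

```text
[ 495.60659343 -302.90195399  345.98400075] [-0.11085849  0.81425489  0.15319779] 20.79622734195342 axis 85.54222208137641
eye [ 493.92102262 -336.41835873  280.25948505]
[282.25513814 255.49761446]
[281.32259709 136.17058194]
[286.37161419 398.11217392]
```

View pics/w25.png

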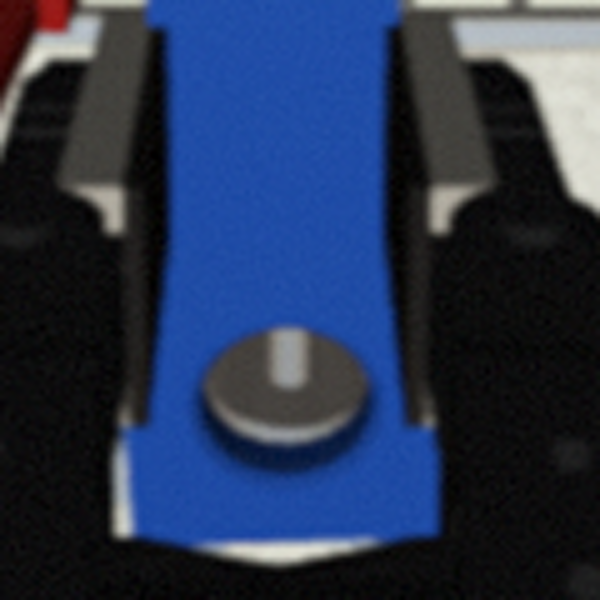

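```bash
python3 - <<'E'
from h import *
c=snap("wrist");B=np.array([200,230])
for d in (0,36,38,40,42,44,46):
  print(d,(proj(c,(493.6-.0767*d,-336.5-.997*d,228))-B)*5)
c=snap("side");save(c,"s25",(290,90,370,170),8)
E
```

```text
0 [281.69777099 148.62429029]
36 [281.55654439 370.78571693]
38 [281.54909258 382.50805327]
40 [281.54168006 394.16857159]
42 [281.53430653 405.76775962]
44 [281.52697168 417.30609994]
46 [281.51967521 428.78407009]
```

View pics/s25.png

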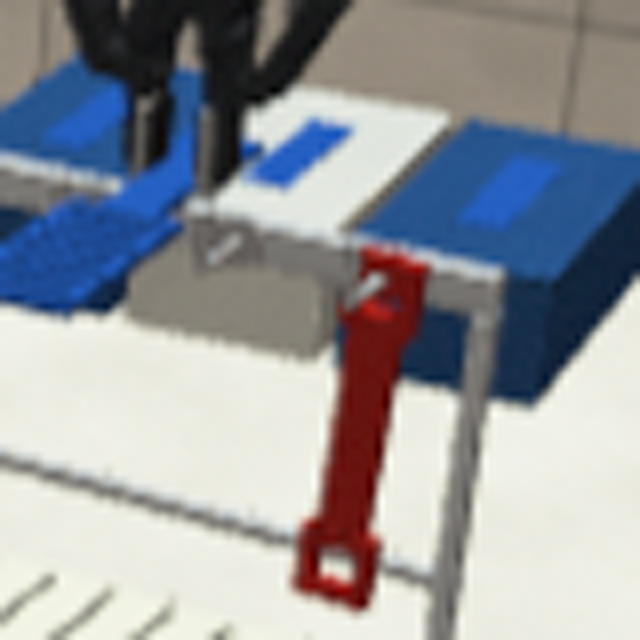

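```bash
python3 - <<'E'
from h import *
c=snap("side");B=np.array([290,90])
for P in [(493.6,-336.5,254),(493.6,-336.5,225),(490.5,-376,225),(493.9,-336.4,280),(424.3,-332,254),(424.3,-332,225)]:
  print((proj(c,P)-B+.5)*8)
E
```

```text
[207.96944056 205.27300295]
[201.94970732 268.39504858]
[241.068334   240.37580979]
[212.73433915 147.45289953]
[358.1019921  238.77175173]
[350.30135003 302.93874012]
```

Request:
carry_out([
  [[0,0,-0.04,0],[0,0,-0.08,0],[0,0,-0.12,0],[0,0,-0.15,0],[0,0,-0.18,0],[0,0,-0.21,0],[0,-0.01,-0.23,0],[-0.002,-0.02,-0.23,0],[-0.002,-0.02,-0.23,0]],
])

```text
time_s: 28.6
eef_pos: [495.2, -306.6, 300.4]
ee_rot: [-1.178, 1.262, -1.272]
contact_force: [-0.5, -0.8, -0.2]
opening: 20.9
```

```bash
python3 - <<'E'
from h import *
o=bot.get_obs();M=R.from_rotvec(o["ee_rot"]).as_matrix();p=o["eef_pos"]
print(p,o["contact_force"],o["moment"],o["opening"])
c=snap("wrist");save(c,"w26",(200,230,320,350),5)
c=snap("side");save(c,"s26",(260,80,380,200),5)
E
```

```text
[ 495.17411641 -306.58003558  300.37913959] [-0.53169265 -0.81530473 -0.20268007] [-0.09680253  0.02569476 -0.03314672] 20.903675808033885
```

View pics/w26.png

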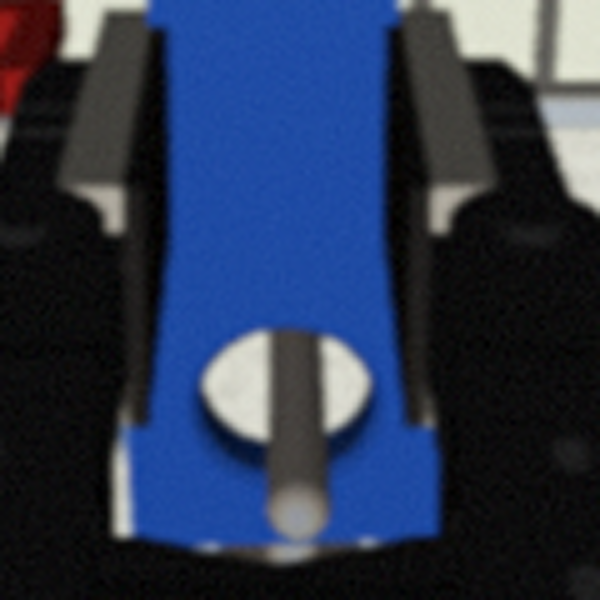

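View pics/s26.png

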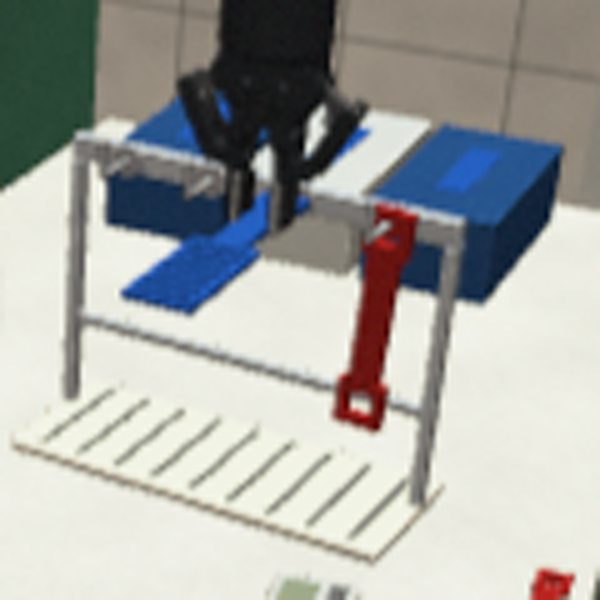

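Request:
carry_out([
  [[0,0,0,0],[0,0,0,0],[0,0,0,0],[0,0,0,0],[0,0,0,0],[0,0,0,0],[0,0,0,0],[0,0,0,0]],
], hand=0.55)

```text
time_s: 29.5
eef_pos: [495.3, -306.5, 300.7]
ee_rot: [-1.178, 1.261, -1.273]
contact_force: [-1.0, -1.1, -0.8]
opening: 46.6
```

```bash
python3 - <<'E'
from h import *
o=bot.get_obs();print(o["eef_pos"],o["contact_force"],o["opening"])
c=snap("wrist");save(c,"w27",None,1.5)
c=snap("side");save(c,"s27",(260,80,380,200),5)
E
```

```text
[ 495.26053747 -306.47334385  300.70376429] [-1.02674134 -1.08140157 -0.78943344] 46.58898564272523
```

View pics/w27.png

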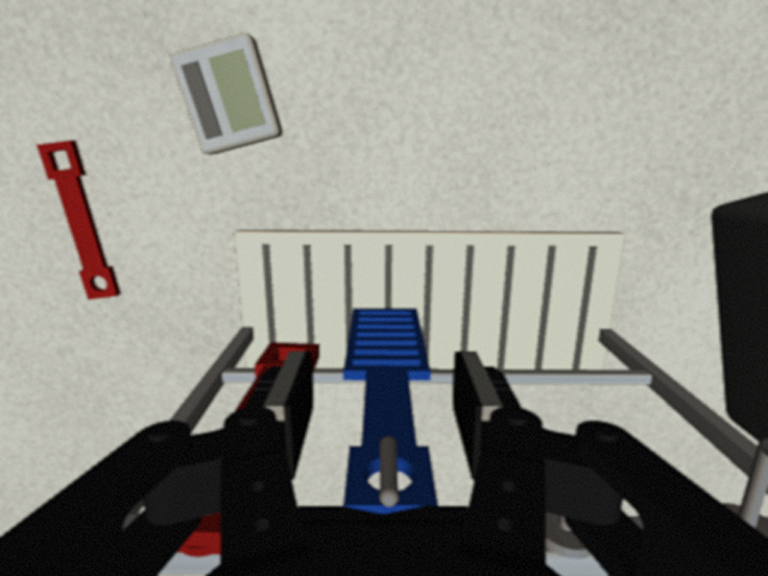

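View pics/s27.png

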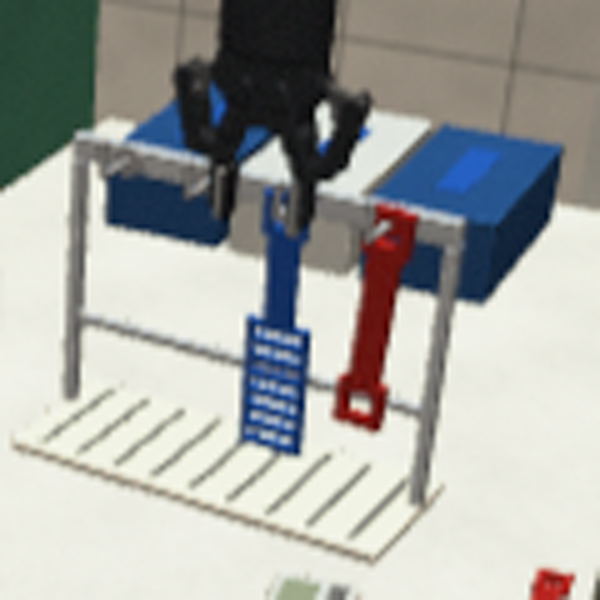

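Request:
carry_out([
  [[0,0.02,0.1,0],[0,0.05,0.3,0],[0,0.2,0.45,0],[0,0.4,0.45,0],[0,0.6,0.45,0.02],[-0.05,0.8,0.45,0.04],[-0.1,1,0.45,0.045],[-0.1,1,0.45,0.045]],
])

```text
time_s: 30.4
eef_pos: [474.5, -103.1, 391.2]
ee_rot: [-1.213, 1.205, -1.217]
contact_force: [-0.1, -0.6, -1.2]
opening: 47.1
```

Request:
carry_out([
  [[0,0.2,-0.1,0],[0,0.4,-0.2,0],[0,0.6,-0.3,0],[0,0.8,-0.3,0],[0,1,-0.3,0],[0,1,-0.3,0],[0,1,-0.3,0]],
])

```text
time_s: 31.1
eef_pos: [474.6, 97.2, 331.2]
ee_rot: [-1.214, 1.204, -1.217]
contact_force: [-0.3, -1.2, 0.4]
opening: 47.0
```

Request:
carry_out([
  [[0,0.1,0,0],[0,0.17,0,0],[0,0.17,0,0],[0,0.17,0,0]],
])

```text
time_s: 31.5
eef_pos: [474.8, 130.6, 331.2]
ee_rot: [-1.215, 1.204, -1.217]
contact_force: [-0.5, 0.1, -0.3]
opening: 46.8
```

```bash
python3 - <<'E'
from h import *
o=bot.get_obs();M=R.from_rotvec(o["ee_rot"]).as_matrix();print(o["eef_pos"],"axis",np.degrees(np.arctan2(M[1,2],M[0,2]))+90)
c=snap("wrist");save(c,"w28",None,1.5);blue(c)
c=snap("side");save(c,"s28",(250,80,380,210),4.5)
E
```

```text
[474.8097416  130.58474647 331.18966957] axis 89.97578991133074
blob [249. 102.] [220   0  59 225] eye [470.   94.1] endw 32.7 handle dx/dy -0.0049 x at eye 470.2 w [21.9 22.4]
```

View pics/w28.png

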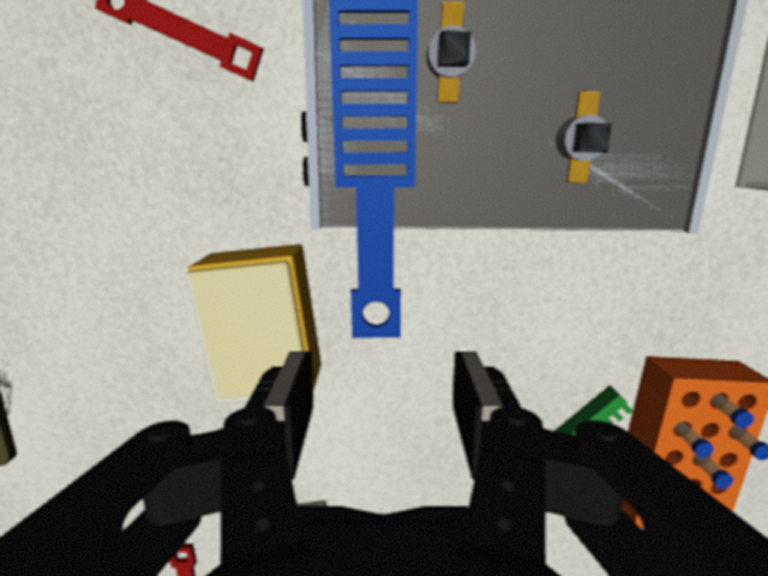

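View pics/s28.png

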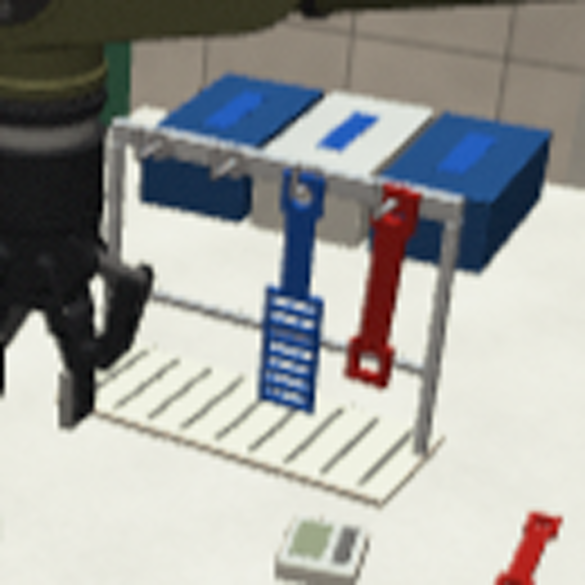

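Request:
carry_out([
  [[-0.024,-0.018,-0.2,0.003],[-0.024,-0.018,-0.4,0.003],[-0.024,-0.018,-0.6,0.003],[-0.024,-0.018,-0.75,0.003],[-0.024,-0.018,-0.82,0.003],[-0.024,-0.018,-0.82,0.003],[-0.024,-0.018,-0.82,0.003]],
])

```text
time_s: 32.3
eef_pos: [470.9, 126.7, 168.6]
ee_rot: [-1.215, 1.2, -1.215]
contact_force: [0.4, -0.1, 0.6]
opening: 47.2
```

```bash
python3 - <<'E'
from h import *
o=bot.get_obs();print(o["eef_pos"],o["opening"],o["contact_force"])
c=snap("wrist");save(c,"w29",None,1.5)
E
```

```text
[470.8819916  126.74769843 168.56766193] 47.1551731976365 [ 0.37285537 -0.09898947  0.56596616]
```

View pics/w29.png

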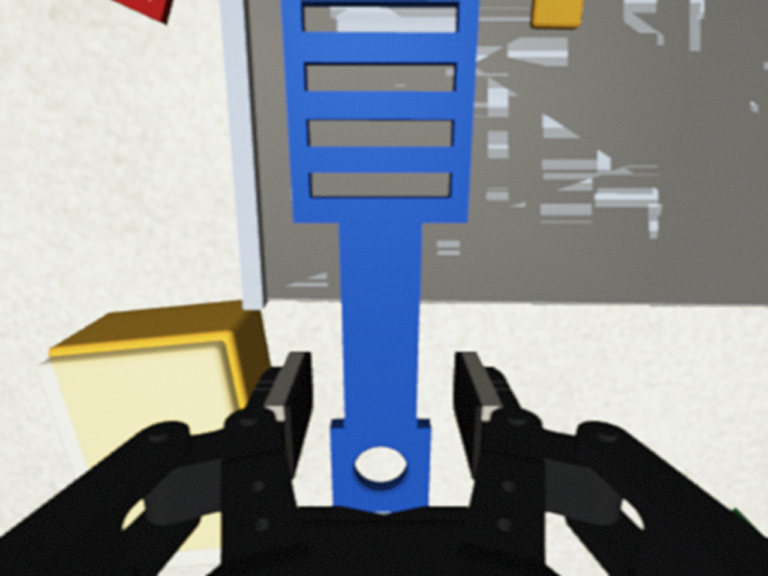

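Request:
carry_out([
  [[0,0,0,0],[0,0,0,0],[0,0,0,0],[0,0,0,0],[0,0,0,0],[0,0,0,0]],
], hand=0, grip_force=90)

```text
time_s: 32.95
eef_pos: [472.7, 127.1, 171.8]
ee_rot: [-1.21, 1.196, -1.217]
contact_force: [-1.2, -1.3, 6.4]
opening: 20.2
```

Request:
carry_out([
  [[0,0,0.05,0],[0,0,0.15,0],[0,0,0.3,0],[0,0,0.5,0],[0,0,0.7,0],[0,0,0.9,0],[0,0,0.9,0],[0,0,0.9,0]],
])

```text
time_s: 33.75
eef_pos: [472.9, 127.1, 353.6]
ee_rot: [-1.207, 1.193, -1.218]
contact_force: [-0.6, 0.0, -1.1]
opening: 20.8
```

```bash
python3 - <<'E'
from h import *
o=bot.get_obs();M=R.from_rotvec(o["ee_rot"]).as_matrix();p=o["eef_pos"]
print(p,o["opening"],o["contact_force"],"axis",np.degrees(np.arctan2(M[1,2],M[0,2]))+90)
c=snap("wrist");save(c,"w30",None,1.5)
E
```

```text
[472.91844361 127.14674427 353.55893429] 20.763867623402913 [-0.60804872  0.04708891 -1.05631654] axis 90.2109466220651
```

View pics/w30.png

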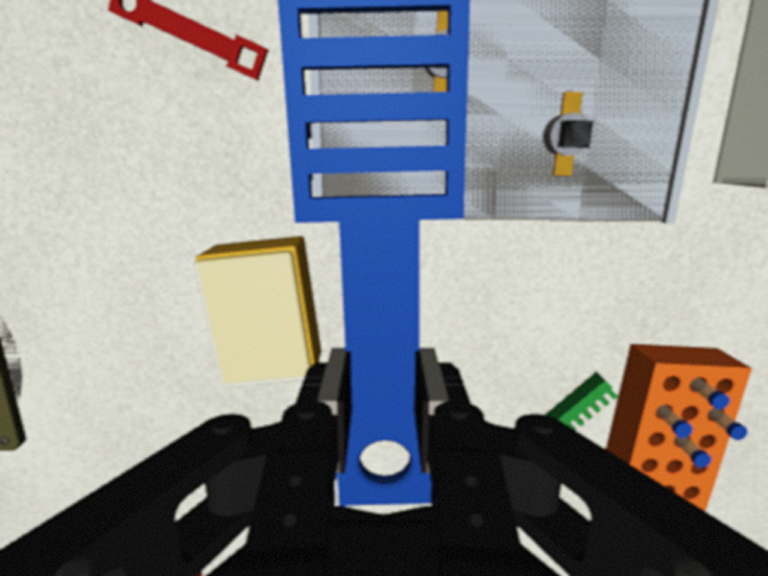

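Request:
carry_out([
  [[0.1,-0.2,0,0],[0.25,-0.4,0,0],[0.4,-0.6,0,-0.02],[0.5,-0.8,0,-0.051],[0.6,-1,0,-0.051],[0.7,-1,0,-0.051],[0.8,-1,0,-0.051],[0.81,-1,0,-0.051]],
])

```text
time_s: 34.6
eef_pos: [634.8, -73.4, 348.1]
ee_rot: [-1.175, 1.259, -1.273]
contact_force: [0.6, -0.4, -0.6]
opening: 20.5
```

Request:
carry_out([
  [[0,-0.2,0,0],[0,-0.4,0,0],[0,-0.6,0,0],[0,-0.8,0,0],[0,-0.95,0,0],[0,-0.95,0,0],[0,-0.95,0,0]],
])

```text
time_s: 35.3
eef_pos: [633.9, -263.2, 346.4]
ee_rot: [-1.175, 1.263, -1.271]
contact_force: [0.6, -0.2, -0.9]
opening: 20.7
```

```bash
python3 - <<'E'
from h import *
o=bot.get_obs();M=R.from_rotvec(o["ee_rot"]).as_matrix();p=o["eef_pos"]
print(p,o["contact_force"],o["opening"],"axis",np.degrees(np.arctan2(M[1,2],M[0,2]))+90)
e=p+M@np.array([33,66,0.95]);print("eye",e)
c=snap("wrist");save(c,"w31",None,1.5)
for P in [(633.2,-347.2,254),(633.2,-347.2,225),e]:print(proj(c,P)*1.5)
E
```

```text
[ 633.93081606 -263.1932048   346.38111787] [ 0.56650084 -0.18273976 -0.90321227] 20.724839230501054 axis 85.53730830763813
eye [ 632.36335846 -296.57548559  280.58545764]
[396.07192989 521.77296457]
[394.33215265 476.30794018]
[385.90758029 464.43482061]
```

View pics/w31.png

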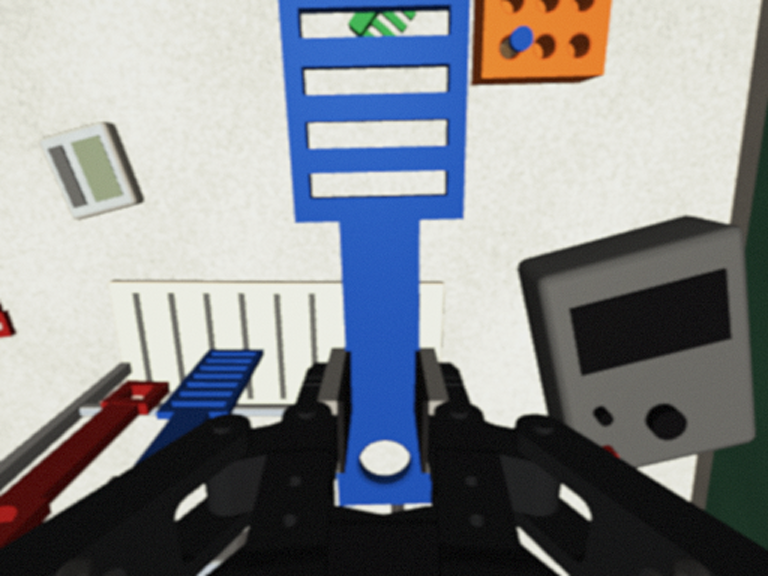

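Request:
carry_out([
  [[0.002,-0.1,0,0],[0.004,-0.2,0,0],[0.004,-0.253,0,0],[0.004,-0.253,0,0],[0.004,-0.253,0,0]],
])

```text
time_s: 35.85
eef_pos: [635.0, -313.4, 346.7]
ee_rot: [-1.175, 1.262, -1.271]
contact_force: [-0.9, -0.4, -1.2]
opening: 20.7
```

```bash
python3 - <<'E'
from h import *
o=bot.get_obs();M=R.from_rotvec(o["ee_rot"]).as_matrix();p=o["eef_pos"]
print(p,o["contact_force"],o["opening"],"axis",np.degrees(np.arctan2(M[1,2],M[0,2]))+90)
e=p+M@np.array([33,66,0.95]);print("eye",e)
c=snap("wrist");save(c,"w32",(200,230,320,350),5)
B=np.array([200,230])
for d in (0,38,40,42): print((proj(c,(633.2-.0767*d,-347.2-.997*d,228))-B)*5)
c=snap("side");save(c,"s32",(260,80,380,200),5)
E
```

```text
[ 634.98550944 -313.3522408   346.65710303] [-0.88194981 -0.4171163  -1.17385925] 20.718393334190075 axis 85.56763133278317
eye [ 633.46880436 -346.71857532  280.85216532]
[281.14992097 148.29493251]
[281.0077458  382.04535911]
[281.00065347 393.70587038]
[280.99359806 405.30567748]
```

View pics/w32.png

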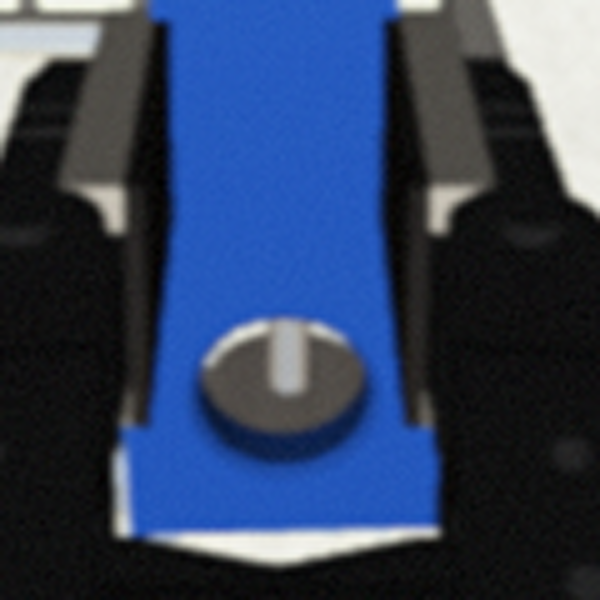

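View pics/s32.png

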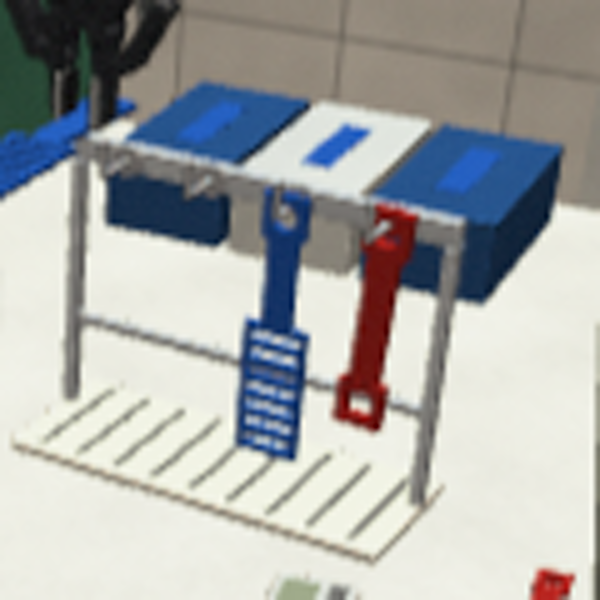

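Request:
carry_out([
  [[0,-0.003,-0.04,0],[0,-0.003,-0.08,0],[0,-0.003,-0.12,0],[0,-0.003,-0.15,0],[0,-0.003,-0.18,0],[0,-0.003,-0.21,0],[0,-0.013,-0.23,0],[-0.001,-0.023,-0.23,0],[-0.001,-0.023,-0.23,0]],
])

```text
time_s: 36.85
eef_pos: [634.9, -317.8, 301.1]
ee_rot: [-1.175, 1.261, -1.271]
contact_force: [0.4, -0.9, -0.7]
opening: 20.8
```

```bash
python3 - <<'E'
from h import *
o=bot.get_obs();print(o["eef_pos"],o["contact_force"],o["moment"],o["opening"])
c=snap("wrist");save(c,"w33",(200,230,320,350),5)
E
```

```text
[ 634.91004638 -317.75245417  301.05686777] [ 0.42079951 -0.85525995 -0.73268632] [-0.04355878 -0.02533785 -0.03994692] 20.772765134905573
```

View pics/w33.png

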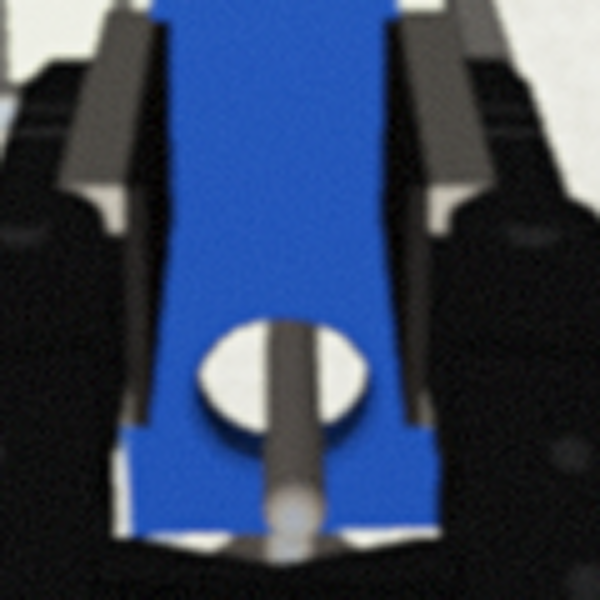

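The upturn is through the eye; release.

Request:
carry_out([
  [[0,0,0,0],[0,0,0,0],[0,0,0,0],[0,0,0,0],[0,0,0,0],[0,0,0,0],[0,0,0,0],[0,0,0,0]],
], hand=0.55)

```text
time_s: 37.7
eef_pos: [634.9, -317.7, 301.2]
ee_rot: [-1.175, 1.261, -1.271]
contact_force: [1.0, -0.5, 0.1]
opening: 47.0
```

```bash
python3 - <<'E'
from h import *
o=bot.get_obs();print(o["eef_pos"],o["contact_force"],o["opening"])
c=snap("wrist");save(c,"w34",None,1.5)
c=snap("side");save(c,"s34",(250,80,380,210),4.5)
E
```

```text
[ 634.93410944 -317.68250277  301.18447152] [ 1.02700658 -0.50022731  0.12661798] 46.95382664885028
```

View pics/w34.png

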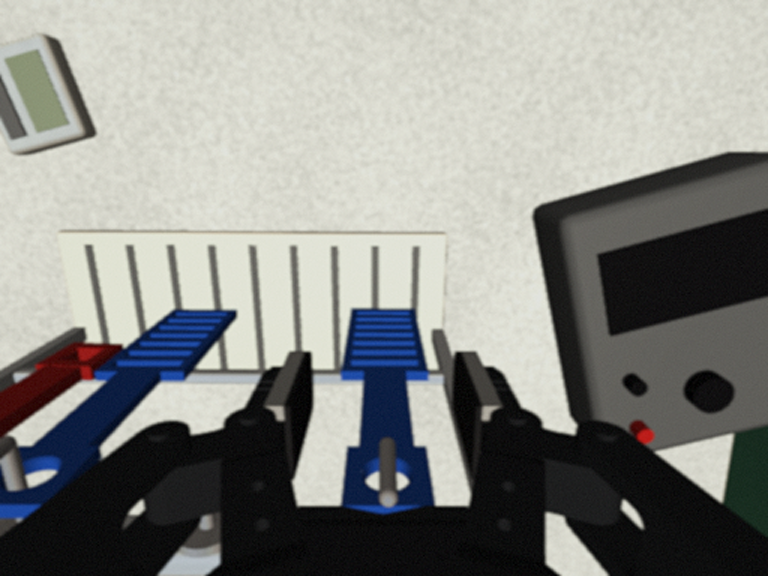

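View pics/s34.png

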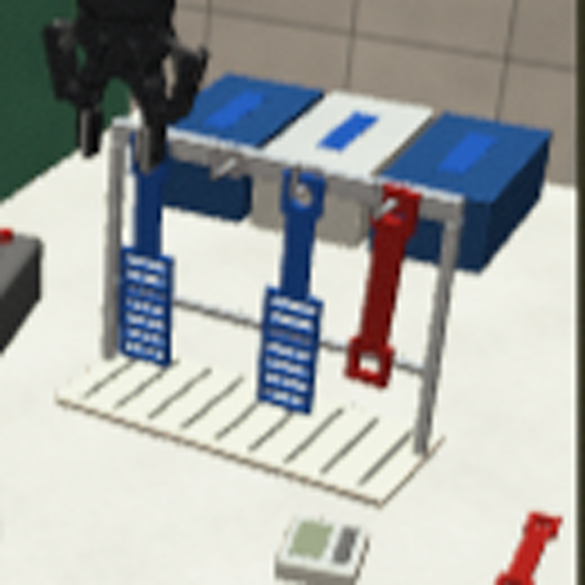

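Request:
carry_out([
  [[0,0.02,0.1,0],[0,0.05,0.3,0],[0,0.2,0.5,0],[-0.1,0.4,0.5,0],[-0.3,0.6,0.5,0],[-0.5,0.7,0.5,0],[-0.7,0.7,0.5,0],[-0.7,0.7,0.5,0]],
])

```text
time_s: 38.6
eef_pos: [491.6, -176.5, 401.4]
ee_rot: [-1.176, 1.261, -1.272]
contact_force: [0.6, -0.5, -0.5]
opening: 47.3
```

```bash
python3 - <<'E'
from h import *
print(bot.get_obs()["eef_pos"])
c=snap("top");save(c,"t35",(130,90,430,280),2.6)
c=snap("side");save(c,"s35",(250,90,370,190),6)
c=snap("wrist");save(c,"w35",None,1.5)
E
```

```text
[ 491.61655007 -176.45893343  401.36443848]
```

View pics/t35.png

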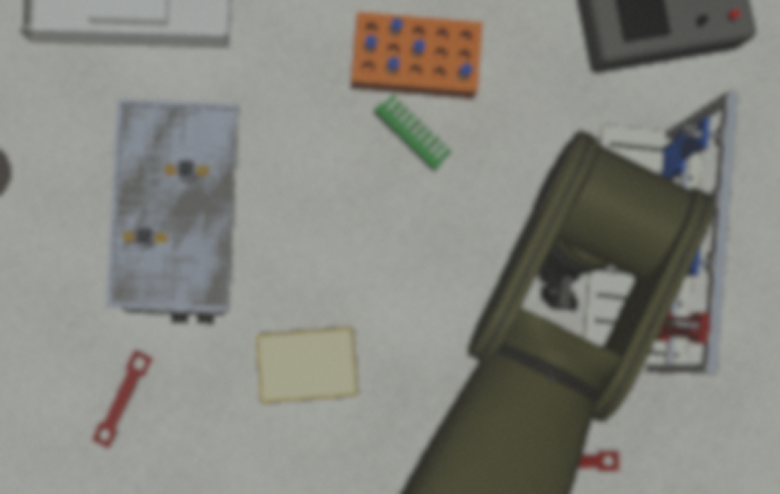

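View pics/s35.png

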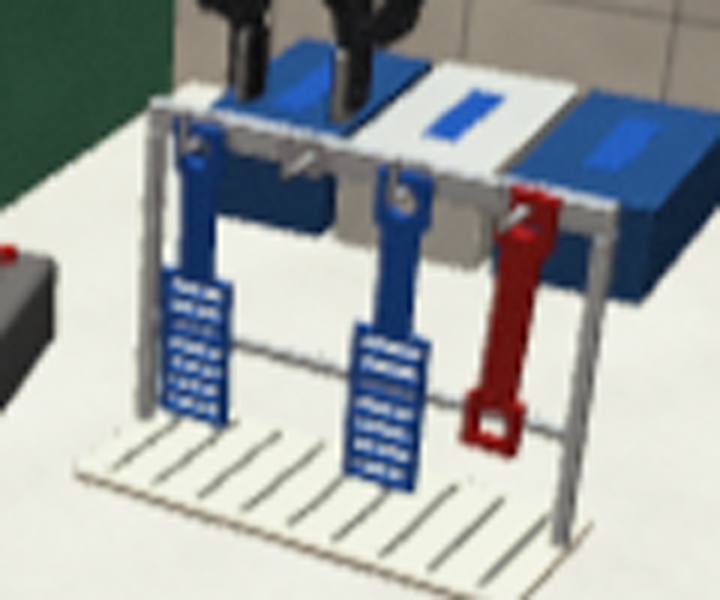

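View pics/w35.png

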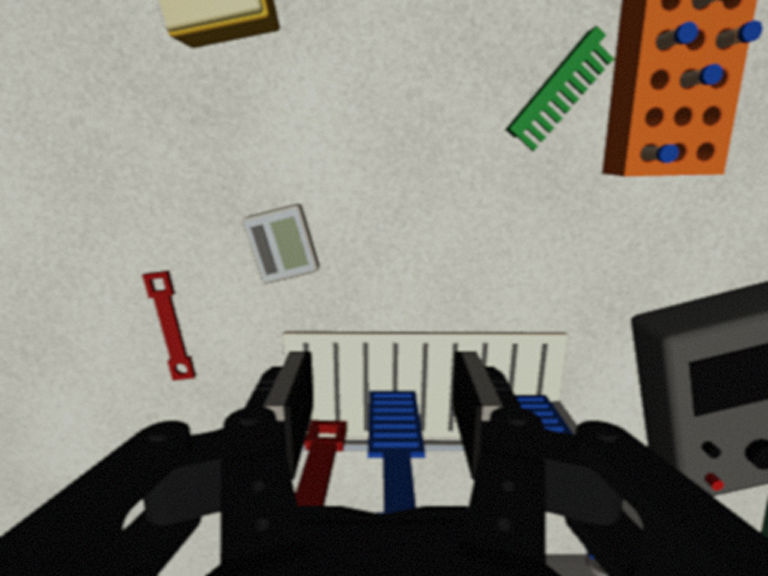

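```bash
python3 - <<'E'
from h import *
c=snap("side")
ux=np.array([-.0767,-.997])
for nm,tip,L,px in [("key",(424.3,-332),135,(332,161.2)),("h3",(493.6,-336.5),190,(313.3,171.2)),("h1",(633.2,-347.2),190,(282.5,159.7))]:
    px=np.array(px)
    for off in (4,10,20):
      e=np.array([*(np.array(tip)+ux*off),219])
      row=[]
      for t in (-20,-10,0,10,20):  # deg, positive = bottom outward
        a=np.radians(t); b=e+np.array([*(-ux*L*np.sin(a)),-L*np.cos(a)])
        row.append(proj(c,b).round(1).tolist())
      print(nm,off,"eye px",proj(c,e).round(1),"bottom by tilt",row,"seen",px)
E
```

```text
key 4 eye px [333.6 128.6] bottom by tilt [[334.7, 156.7], [332.0, 160.6], [329.3, 163.6], [326.6, 165.6], [324.1, 166.6]] seen [332.  161.2]
key 10 eye px [334.3 128.1] bottom by tilt [[335.4, 156.1], [332.7, 160.0], [330.0, 162.9], [327.3, 164.9], [324.8, 165.9]] seen [332.  161.2]
key 20 eye px [335.4 127.1] bottom by tilt [[336.5, 155.1], [333.8, 158.9], [331.1, 161.9], [328.5, 163.8], [326.0, 164.8]] seen [332.  161.2]
h3 4 eye px [315.1 124.3] bottom by tilt [[318.3, 162.5], [314.5, 167.7], [310.5, 171.8], [306.6, 174.7], [302.8, 176.2]] seen [313.3 171.2]
h3 10 eye px [315.8 123.8] bottom by tilt [[319.0, 161.9], [315.1, 167.1], [311.2, 171.2], [307.3, 174.0], [303.6, 175.5]] seen [313.3 171.2]
h3 20 eye px [317.1 122.9] bottom by tilt [[320.1, 160.9], [316.3, 166.0], [312.4, 170.1], [308.6, 173.0], [304.8, 174.4]] seen [313.3 171.2]
h1 4 eye px [280.4 116. ] bottom by tilt [[286.5, 153.4], [282.4, 158.3], [278.2, 162.1], [273.9, 164.7], [269.7, 166.0]] seen [282.5 159.7]
h1 10 eye px [281.2 115.5] bottom by tilt [[287.2, 152.8], [283.2, 157.7], [279.0, 161.5], [274.7, 164.1], [270.5, 165.4]] seen [282.5 159.7]
h1 20 eye px [282.6 114.7] bottom by tilt [[288.4, 151.9], [284.4, 156.8], [280.2, 160.6], [276.0, 163.1], [271.9, 164.4]] seen [282.5 159.7]
```

```bash
python3 - <<'E'
from h import *
c=snap("side");save(c,"s36",(250,90,370,190),6)
print(bot.get_obs()["time_s"]); print(bot.close_job())
E
```

```text
38.85
the job is handed in; nothing more can be done
None
```

View pics/s36.png

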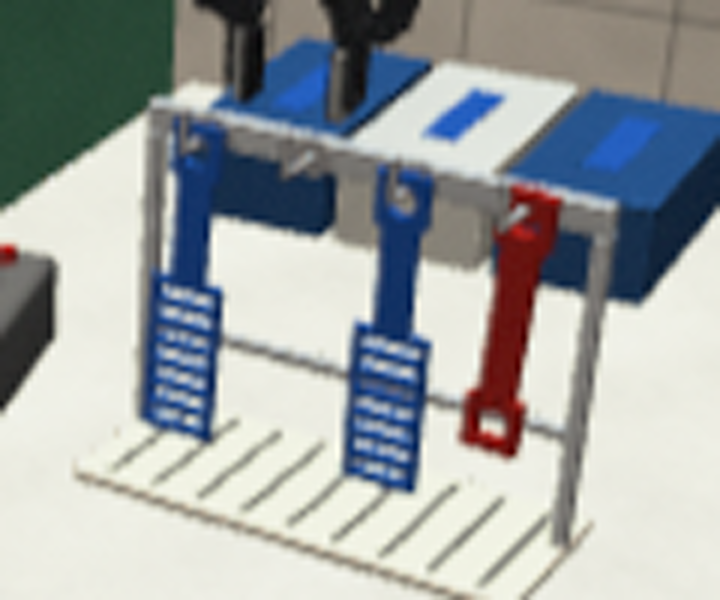

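I turned both clips with the 170 mm red key until their bars lay in the gap. I then hung the key on the red-collared hook and the two lifters present on hook3 and hook1. I handed the job in at 38.9 s; no verdict was reported.

- **Clips:** the wrist and top pictures show both bars lying in the gap, at about 1.57 rad.
- **Key and lifters:** all three hang by their eyes between rail and upturn. The tilts I worked out from the side picture before handing in were roughly within 0.12 rad.
- **Arm and bystanders:** the arm was clear of everything and nothing on the bench looked moved.
- **The check that disagreed:** in the last side picture, taken just before handing in, the bottom of the lifter on hook1 sat about 3 pixels (very roughly 1 cm) from where it was a few tenths of a second earlier. It was still swinging slightly. I only saw this after handing in, so I can't confirm it stayed below 0.05 m/s throughout the judged second.

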